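# Measure a grinding ball: read the tray's code, then hold it in the optical gauge

### The arm

A 7-joint arm with a two-finger parallel gripper is mounted at the origin on a cart in front of the work surface, level with it; the furniture and walls round the work are solid. World frame = base frame: x ahead of the robot, y to its left, z up, the work surface at z = 0. Lengths are in m, angles in degrees, forces in N, time in s.
With the tool pointing down it reaches from about 0.425 to 0.875 m from the base axis. Payload 4.7 kg.
Tool frame: the origin (TCP) lies at the very end of the fingers, on their centre line; the grasp point (between the pads) lies 19 mm behind it; z points along the fingers, y is the direction in which the jaws open and shut (so a half turn about z gives the same grasp; the last joint's range is limited). The gripper opens to 87 mm and grips with 3 to 60 N. Pads are 19 mm wide; open, the fingers measure 117 mm over their backs; the gripper's body (75 mm by 190 mm) begins 51 mm behind the grasp point.
Start: joints at [-64.567, 18.392, -4.016, 83.108, 1.295, 78.541, -3.26], TCP at [0.271, 0.591, 0.223] pointing down, gripper open.
Joint ranges: [-163.93, 163.93], [-17.29, 119.83], [-79.2, 71.16], [3.27, 140.29], [-89.18, 269.18], [5.43, 117.66], [-154.24, 154.24]. Speed limits (degrees/s): [147.25, 147.25, 180, 180, 180, 180, 180].

### API

Orientations are given as [roll, pitch, yaw] about the fixed x, y, z axes, in that order (R = Rz(yaw) Ry(pitch) Rx(roll)).
In Python, from cell import * gives the robot as it stands.
- The arm moves only by the tool arm_command, never from a script. Its argument "targets" is a list that holds one entry, the list of rows, each a list of 7 numbers: the shift along the tool's x, y, z in m, then the turn, a rotation vector about the tool's x, y, z in degrees, then the gripper's target within -1 to 1 (shut at 1, half-way at 0, fully open at -1). In form: [[[tx, ty, tz, rx, ry, rz, claw], ...]]. A call has 1 to 10 rows; each row is the pose to reach, as a shift and turn from the pose commanded when the call began, along the tool's axes at that moment; what a row does not reach only later rows make up. A row lasts 1/10 s, in which the tool goes at most 50 mm and 8.59 degrees, less where a joint would pass 70% of its speed; a pose out of reach is approached as far as the arm can. A call with a gripper value outside its range is refused whole. The fingers move at their own pace and stop on an object; "newtons" is the grip in N (left out, the last holds). Time passes only in rows, so rows that repeat a pose let the fingers close. It gives the time, the measured TCP pose, the force and the opening at its end, in the units of the state.
- get_obs(): the state, without advancing time (a new reading comes with each control period).
- read_camera(name): name is "side" or "top" or "wrist"; returns a dict with "img" (400x640x3 uint8, red, green, blue), "z_map" (400x640 float32, m along the optical axis (not along the pixel's ray), 0 where there is no reading), "K" (3x3 intrinsics, pixels), "origin" and "attitude" of the camera in the world. Camera axes: x right, y down, z forward; pixel columns grow to the right and rows downward; lengths in m; the calibration is good to about 2 mm. A picture is of the moment at which its call begins.
- sign_off(): hands the job in, once; it reports no verdict.
Trained networks look in the newest picture that a camera, given by its name, has taken for a name from the list of things; names that differ only in an ending like _2 or _b are one class to them, and where a whole thing is asked for, a point or a joint stands for the part that bears it (a point fixed in the world has none). Each returns a list of dicts, best first, with "conf" (0 to 1); they miss things now and then, are a little off and sometimes report something else, mostly with a low value. They report only what shows in the picture. A call takes as long as a camera call. They do not tell look-alikes from the thing itself.
- search_frame(thing, camera): "position" ([column, row] in pixels, amid what is visible of it).
The state is a dict: "time_s": time; "qpos": joint angles; "joint_velocities": joint speeds; "effort": joint torques, N m; "tool_pos": TCP position; "tool_rot": TCP orientation; "force": force on the tool from outside, world axes, zero at the start; "wrist_torque": the same for the moment, N m; "grip_width": finger opening in m.
Only numpy, scipy, OpenCV 4.12 (cv2) and the standard library are available. Lean on these libraries where they do the work, as an engineer would, in place of code of your own. Each camera call takes 0.05 s, during which the arm holds its last target.

### The job

Book and measure the loose steel grinding ball. First take the stick code reader out of its stand, aim it squarely at the middle of the sloped bar-code label in front of the tray dock from about 6 cm away, hold it steady there for a good second, and stand it back in its stand, fully home and let go. Then lift the tray out of its dock by its handle and carry it, without letting the ball leave its pocket or touching the ball, to the two-headed optical gauge, and finish while still holding the tray in the air, level and still, with the ball centred in the beam between the gauge's two windows; touch nothing of the gauge and leave the other things on the bench where they are.

Things in the scene. Friction and masses are not known exactly. Their poses are not given: they have to be found in the camera images.
- reader: The stick code reader, a plastic stick 155 mm tall, nose down in its stand. Origin: centre of its flat nose (underside); +z runs up the stick, and it reads straight out of the nose, along -z. The nose is a black 30 (x) x 24 (y) mm stick up to 64 mm; above that, from 64 to 152 mm, comes the white body, 34 (x) x 28 (y) mm, where it is gripped from above (best 120 to 130 mm above the nose). 0.12 kg.
- stand: The reader's fixed stand: dark round foot 84 mm across, with a rectangular socket. Origin: centre of the underside; z up. The socket is 34 (x) x 28 (y) mm inside, so 2 mm wider than the reader's nose all round; floor 14 mm, mouth 52 mm above the origin, flared lip to 60 mm. When the reader is home its origin is 14 mm above this origin, its z upright and its x along this x axis (or turned by half a turn).
- label: The sloped bar-code label (64 x 42 mm plate) fixed at the front of the tray dock. Origin: middle of the printed face; +z is the face's outward normal, which leans 25 degrees from upright towards the dock's front (-x of the dock); y is the dock's y. The code measures 48 (y) x 24 mm. The reader must look at the middle (within 12 mm), squarely (within 15 degrees), from 30 to 110 mm away.
- dock: The fixed white tray dock, 236 (x) x 84 (y) mm. Origin: underside of its base, straight below the tray's handle when the tray is home; +x points along the tray to the ball's end, z up. The tray rests on two saddles at 34 mm height between guide lips that rise 11 mm higher (2 mm of play all round), so it must first be lifted straight up by 15 mm or more. The label stands at x = -88 mm, 42 mm high.
- tray: The aluminium ball tray: deck 164 (x) x 52 (y) x 5 mm with a lip to 10 mm height. Origin: on the underside, straight below the handle; +x points to the ball's end; z up, upright when level. It reaches from x = -47 to x = +117 mm. 0.22 kg, with the ball it is nose-heavy: the balance point is about 30 mm ahead of the handle.
- handle (a point): Point on the tray's upright steel handle at which to grip, 45 mm above the tray's underside over its origin; axes as the tray's. The handle is a flat blade 34 mm long (x) and 14 mm thick (y), from 12 to 65 mm above the underside, with a foot 52 x 26 mm below 12 mm; grip it from above across its thickness (fingers close along the tray's y), firmly.
- pocket (a point): Centre of the ball's pocket on the tray's deck, 90 mm ahead (+x) of the handle, 5 mm above the tray's underside: a round dark rim 20 mm wide inside and only 2 mm high. The ball has about 3 mm of play in it and rolls out if the tray is tipped some 30 degrees or jerked at half of g.
- ball_center (a point): Centre of the loose steel grinding ball, 25 mm across, 0.064 kg; in its pocket it is 12.5 mm above the deck (17.5 mm above the tray's underside).
- gauge: The fixed optical gauge: aluminium base 64 (x) x 160 (y) mm, 16 mm high, with two white heads 50 (x) x 36 (y) mm that rise to 156 mm; between them is a gap 80 mm wide (along y), open above, in front (-x) and behind. Origin: centre of the underside; the tray goes in along +x with its handle left outside in front, or straight down from above.
- beam (a point): Middle of the gauge's light beam, 105 mm above the gauge's origin, halfway between the two dark windows on the heads' inner faces; axes as the gauge's. The beam runs along y, 40 mm tall and thin in x; black marks on the heads' fronts show its height, marks on their tops its plane.
- mini_centrifuge: Fixed neighbour (do not hit it): a small white centrifuge 176 x 156 mm, body 70 mm high; its open lid stands up behind it, to 230 mm above the bench, about 85 to 150 mm beyond its centre in +x. Origin: centre of its underside.
- vortex_mixer: Fixed neighbour (do not hit it): a mixer 166 x 123 mm and 145 mm high. Origin: centre of its underside.
- tweezers: Bystander: steel tweezers, 126 mm, flat on the bench.
- marker_red: Bystander: marker pen lying on the bench.
- tape_yellow: Bystander: roll of tape, 60 mm.
- petri_one: Bystander: one petri dish, 61 mm across.
- reagent_1: Bystander: small white bottle with a screw cap, 68 mm tall.
- bottle_100_a: Bystander: small glass bottle with a screw cap, 99 mm tall.
- tube_cap_1: Bystander: a tube's screw cap, 28 mm across.
Things that resemble listed ones, but are neither listed nor needed, are in the scene too. There is more than one size of the reader; the job needs the smallest.

How it is judged:
By the outcome, as a careful person would: the job done as asked, in the order asked, and still so for the second after the job is handed in, while the arm keeps its last pose, push and grip.
It also fails if it takes over 72 s, if anything falls off the work surface, if the arm or the gripper's body presses on something with over 40 N, if the wrist force passes 120 N, or if a joint passes its speed limit or range.

## Working session

There is one attempt and no reset: what is moved stays moved. The work goes in short steps, Python scripts to look and compute and a tool call to move; the robot and the scene stay as the last step left them, time stands still between calls to the robot, and variables do not carry over. Pictures are saved under pics/ and viewed, and the job is handed in when it is done.

Besides the shell and the picture viewer there is one more tool, called after "Call:" as a command line: name --argument value ..., lists and objects as JSON in quotes. arm_command: Moves the arm, as the interface text tells. Its arguments: {"type":"object","properties":{"targets":{"type":"array","items":{"type":"array","items":{"type":"array","items":{"type":"number"}}}},"newtons":{"type":"number"}},"required":["targets"]}

```bash
ls; mkdir -p pics
python3 - <<'E'
from cell import *
import cv2,numpy as np
print(get_obs())
for c in ["top","side","wrist"]:
    d=read_camera(c); cv2.imwrite(f"pics/{c}0.png",d["img"][:,:,::-1]); np.savez(f"pics/{c}0.npz",**d)
    print(c,d["K"],d["origin"],d["attitude"])
    for t in ["reader","stand","label","dock","tray","handle","pocket","ball_center","gauge","beam"]:
        print(t,[(np.round(r["position"]).tolist(),round(r["conf"],2)) for r in search_frame(t,c)][:5])
E
```

```text
pics
{'time_s': 0.0, 'qpos': array([-64.56595972,  18.43954419,  -4.01620263,  83.17464999,
         1.29682712,  78.53914979,  -3.26036271]), 'joint_velocities': array([-0.07594815,  0.0117691 ,  0.00030629, -0.01853435, -0.05492168,
        0.00801281,  0.0210994 ]), 'effort': array([ 2.07528051e-04, -4.91287744e+01, -4.04001307e-01, -3.12527490e+01,
       -6.39008288e-02,  4.37220780e-02,  1.72703194e-04]), 'tool_pos': array([0.27067638, 0.59036455, 0.22145831]), 'tool_rot': array([-1.79892001e+02,  7.22566942e-03,  1.55376350e+02]), 'force': array([-0.23483932,  0.0822053 ,  0.05052965]), 'wrist_torque': array([-0.02613676,  0.02961305, -0.06247311]), 'grip_width': 0.08734206040310305}
top [[445.25669942   0.         322.40087744]
 [  0.         445.25669942 201.05167767]
 [  0.           0.           1.        ]] [ 0.32397052 -0.05808961  1.84268615] [-1.73440096e+02  1.41219960e-01 -8.87885413e+01]
reader [([389.0, 248.0], 0.7), ([357.0, 222.0], 0.66), ([367.0, 256.0], 0.62)]
stand [([352.0, 228.0], 0.66)]
label [([383.0, 211.0], 0.47), ([274.0, 148.0], 0.26)]
dock [([394.0, 2
[... 684 characters left out ...]
222.0], 0.73), ([327.0, 254.0], 0.7), ([286.0, 137.0], 0.45)]
label [([354.0, 257.0], 0.47)]
dock [([381.0, 278.0], 0.69)]
tray [([393.0, 265.0], 0.63)]
handle [([394.0, 268.0], 0.79)]
pocket [([397.0, 264.0], 0.59), ([406.0, 247.0], 0.47)]
ball_center [([353.0, 260.0], 0.72), ([422.0, 267.0], 0.57)]
gauge [([286.0, 139.0], 0.77)]
beam [([284.0, 136.0], 0.88), ([392.0, 268.0], 0.59)]
wrist [[281.7829049    0.         318.92664068]
 [  0.         281.7829049  191.5036727 ]
 [  0.           0.           1.        ]] [0.20651951 0.62073871 0.38381468] [ 1.65034772e+02 -2.00061963e-02  6.53588791e+01]
reader []
stand []
label []
dock []
tray []
handle []
pocket []
ball_center []
gauge []
beam []
```

View pics/top0.png

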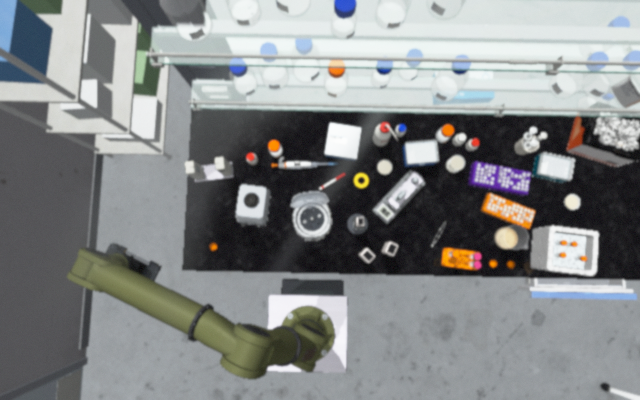

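View pics/side0.png

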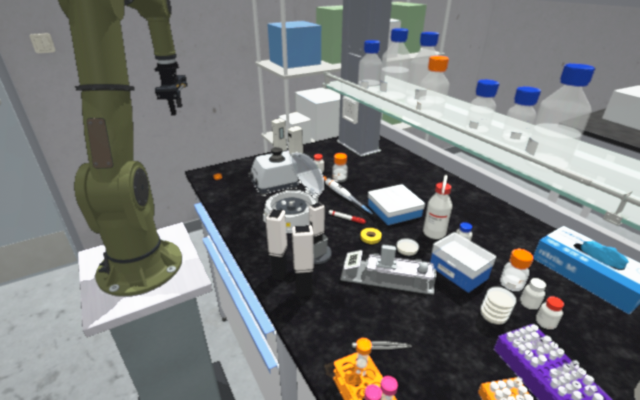

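Run:
```python
import cv2
a=cv2.imread("pics/top0.png")[140:280,320:470]; cv2.imwrite("pics/c1.png",cv2.resize(a,None,fx=5,fy=4.2,interpolation=2)[:600,:750])
a=cv2.imread("pics/side0.png")[190:310,260:460]; cv2.imwrite("pics/c2.png",cv2.resize(a,None,fx=4,fy=4,interpolation=2))
a=cv2.imread("pics/top0.png")[110:250,180:330]; cv2.imwrite("pics/c3.png",cv2.resize(a,None,fx=4,fy=4,interpolation=2))
```

```text
(no output)
```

View pics/c1.png

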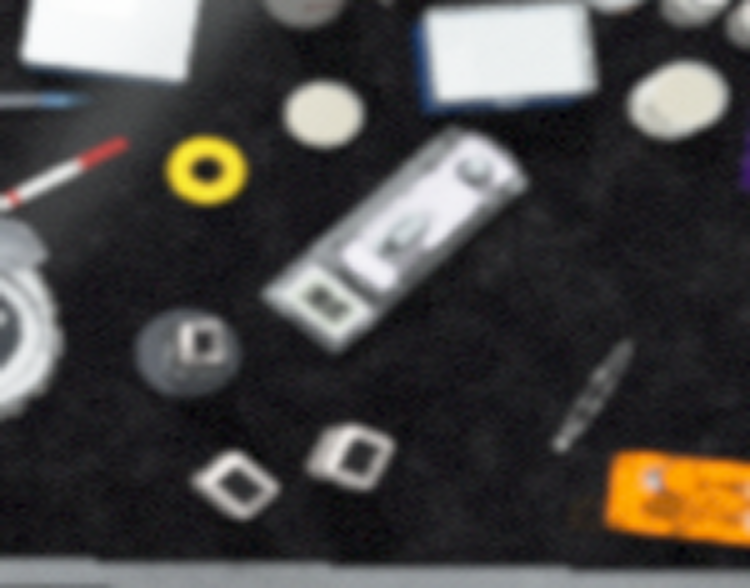

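View pics/c2.png

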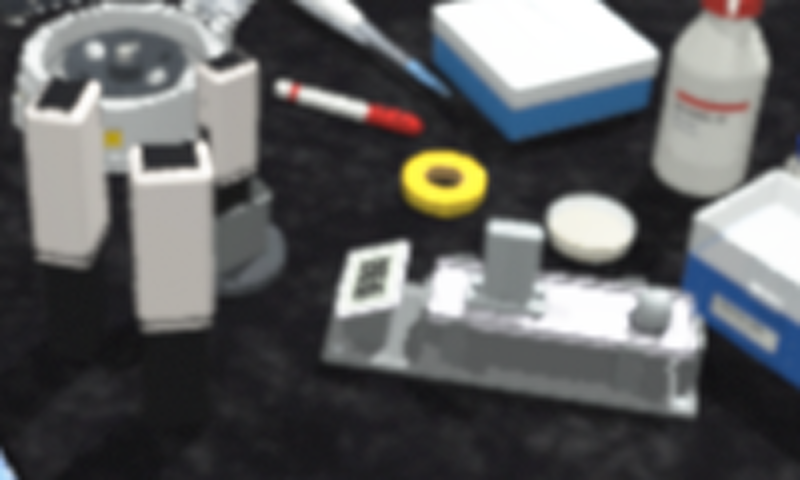

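View pics/c3.png

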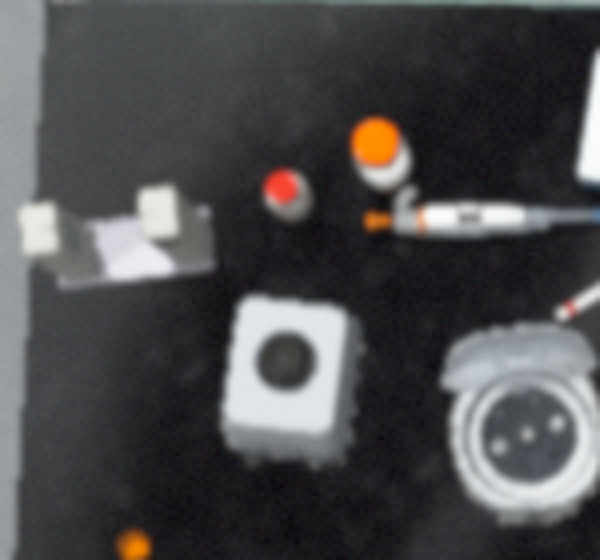

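Top view candidates for the reader: in the stand at (360,222), loose at (367,256) and (389,248). In the side view they are at (315,220), (278,240) and (302,258). The dock and tray are at about (400,198), the gauge at (209,172). Next I measure sizes from depth.

```bash
cat > h.py <<'E'
import numpy as np, cv2
from scipy.spatial.transform import Rotation as R
def rot(a): return R.from_euler('xyz',a,degrees=True).as_matrix()
def cloud(d):
    z=d["z_map"]; v,u=np.mgrid[:z.shape[0],:z.shape[1]]; K=d["K"]
    p=np.stack([(u-K[0,2])/K[0,0]*z,(v-K[1,2])/K[1,1]*z,z],-1)
    w=p@rot(d["attitude"]).T+d["origin"]; w[z<=0]=np.nan; return w
def proj(d,P):
    c=(np.atleast_2d(P)-d["origin"])@rot(d["attitude"]); K=d["K"]
    return np.c_[K[0,0]*c[:,0]/c[:,2]+K[0,2],K[1,1]*c[:,1]/c[:,2]+K[1,2]]
E
python3 - <<'E'
from h import *
for c in ["top","side"]:
    d=dict(np.load(f"pics/{c}0.npz")); w=cloud(d)
    ok=np.isfinite(w[...,2])
    f=w[(abs(w[...,2])<.01)&(w[...,0]>.4)&(w[...,0]<.9)&(abs(w[...,1])<.5)]
    print(c,"floor",np.median(f[:,2]))
    wc=w.copy(); wc[~ok]=0
    m=(wc[...,2]>.012)&(wc[...,0]>.25)&(wc[...,0]<1.0)&(abs(wc[...,1])<.8)&(wc[...,2]<.35)
    n,l=cv2.connectedComponents(m.astype(np.uint8))
    for i in range(1,n):
        p=wc[l==i]
        if len(p)<15: continue
        t=p[p[:,2]>p[:,2].max()-.012]
        print(i,len(p),"c",p.mean(0).round(3),"ext",(p.max(0)-p.min(0)).round(3),"top",p[:,2].max().round(3),"topc",t.mean(0).round(3), 'px',np.round(proj(d,p.mean(0)))[0])
E
```

```text
top floor -0.0007538224482294131
1 11842 c [ 0.894 -0.209  0.296] ext [0.17  1.263 0.336] top 0.35 topc [ 0.91  -0.006  0.344] px [369.  94.]
9 1060 c [ 0.778 -0.127  0.05 ] ext [0.149 0.147 0.054] top 0.067 topc [ 0.778 -0.126  0.057] px [343. 142.]
10 432 c [ 0.802 -0.301  0.103] ext [0.101 0.131 0.19 ] top 0.204 topc [ 0.792 -0.3    0.197] px [387. 133.]
16 216 c [ 0.815 -0.541  0.072] ext [0.052 0.053 0.095] top 0.107 topc [ 0.82  -0.547  0.099] px [445. 133.]
22 109 c [ 0.797 -0.607  0.051] ext [0.039 0.039 0.063] top 0.075 topc [ 0.8   -0.611  0.068] px [459. 139.]
24 113 c [ 0.777 -0.661  0.049] ext [0.04  0.038 0.066] top 0.079 topc [ 0.779 -0.665  0.07 ] px [472. 145.]
25 184 c [0.736 0.147 0.075] ext [0.049 0.052 0.091] top 0.107 topc [0.743 0.151 0.099] px [275. 149.]
27 793 c [ 0.732 -0.443  0.069] ext [0.101 0.133 0.075] top 0.087 topc [ 0.736 -0.444  0.079] px [421. 153.]
35 98 c [0.698 0.244 0.051] ext [0.049 0.039 0.063] top 0.076 topc [0.702 0.246 0.069] px [252. 159.]
38 756 c [0.642 0.406 0.086] ext [0.092 0.16  0.154] top 0.166 topc [0.646 0.409 0.158] px [209. 17
[... 3024 characters left out ...]
52 topc [ 0.499 -0.315  0.046] px [353. 262.]
32 480 c [ 0.795 -0.62   0.045] ext [0.041 0.041 0.058] top 0.07 topc [ 0.802 -0.617  0.066] px [534. 293.]
33 871 c [ 0.69  -0.603  0.048] ext [0.062 0.061 0.053] top 0.065 topc [ 0.697 -0.6    0.061] px [498. 304.]
34 553 c [ 0.774 -0.674  0.045] ext [0.041 0.041 0.059] top 0.071 topc [ 0.781 -0.672  0.066] px [551. 312.]
35 3637 c [ 0.637 -0.738  0.046] ext [0.113 0.141 0.049] top 0.061 topc [ 0.65  -0.739  0.056] px [539. 361.]
36 2096 c [ 0.313 -0.603  0.067] ext [0.075 0.126 0.097] top 0.111 topc [ 0.313 -0.634  0.107] px [364. 375.]
37 848 c [ 0.535 -0.742  0.037] ext [0.076 0.07  0.034] top 0.046 topc [ 0.539 -0.747  0.042] px [505. 390.]
```

```bash
cat >> h.py <<'E'
def plan(wps,ns,claw=-1,o=None):
    """world waypoints [(pos,rpy)], ns rows for each; prints rows in tool axes from the measured pose"""
    if o is None:
        from cell import get_obs; o=get_obs()
    p0=np.array(o["tool_pos"]);R0=rot(o["tool_rot"]);rows=[]
    pp,rr=np.zeros(3),R.from_matrix(np.eye(3))
    for (p,a),n in zip(wps,ns):
        t=R0.T@(np.array(p)-p0); r=R.from_matrix(R0.T@rot(a)); dr=(r*rr.inv()).as_rotvec()
        for k in range(1,n+1):
            q=R.from_rotvec(dr*k/n)*rr
            rows.append(list(np.round(pp+(t-pp)*k/n,4))+list(np.round(q.as_rotvec(degrees=True),2))+[claw])
        pp,rr=t,r
    print("["+",".join("["+",".join(f"{float(x):g}" for x in r)+"]" for r in rows)+"]")
def state():
    from cell import get_obs
    o=get_obs(); print({k:np.round(o[k],4).tolist() for k in ["time_s","tool_pos","tool_rot","force","wrist_torque","grip_width","qpos"]})
E
python3 - <<'E'
from h import *
plan([([.42,.45,.40],[180,0,135]),([.53,.22,.42],[180,0,120]),([.55,.0,.42],[180,0,110])],[6,7,6])
E
```

```text
[[-0.0324,-0.011,-0.0296,0,0,3.4,-1],[-0.0648,-0.022,-0.0591,0,0,6.79,-1],[-0.0971,-0.033,-0.0887,0,0,10.19,-1],[-0.1295,-0.044,-0.1183,0,0,13.58,-1],[-0.1619,-0.0549,-0.1478,0,0,16.98,-1],[-0.1943,-0.0659,-0.1774,0,0,20.37,-1],[-0.2222,-0.0892,-0.1803,0,0,22.52,-1],[-0.2502,-0.1126,-0.1831,0,0,24.66,-1],[-0.2782,-0.1359,-0.186,0,0,26.8,-1],[-0.3062,-0.1592,-0.1888,0,0,28.95,-1],[-0.3341,-0.1825,-0.1917,0,0,31.09,-1],[-0.3621,-0.2059,-0.1946,0,0,33.23,-1],[-0.3901,-0.2292,-0.1974,0,0,35.37,-1],[-0.4084,-0.2611,-0.1974,0,0,37.04,-1],[-0.4267,-0.2931,-0.1974,0,0,38.71,-1],[-0.445,-0.325,-0.1974,0,0,40.37,-1],[-0.4633,-0.3569,-0.1974,0,0,42.04,-1],[-0.4816,-0.3889,-0.1974,0,0,43.71,-1],[-0.4999,-0.4208,-0.1974,0,0,45.37,-1]]
```

Call:
arm_command --targets '[[[-0.04,-0.013,-0.036,0,0,4,-1],[-0.08,-0.026,-0.07,0,0,8,-1],[-0.12,-0.04,-0.11,0,0,12,-1],[-0.16,-0.055,-0.145,0,0,16,-1],[-0.195,-0.066,-0.178,0,0,20,-1],[-0.23,-0.1,-0.182,0,0,23,-1],[-0.27,-0.13,-0.186,0,0,26,-1],[-0.31,-0.16,-0.19,0,0,29,-1],[-0.35,-0.195,-0.194,0,0,32,-1],[-0.39,-0.23,-0.197,0,0,35,-1]]]'

```text
time_s: 2.65
tool_pos: [0.5205, 0.2386, 0.4186]
tool_rot: [179.9, -0.0, 120.3]
force: [1.0, 0.3, -0.1]
grip_width: 0.0868
```

Run:
```python
from h import *
state()
plan([([.56,-.02,.42],[180,0,125]),([.45,-.25,.40],[180,0,138])],[5,6])
```

```text
{'time_s': 2.65, 'tool_pos': [0.5205, 0.2386, 0.4186], 'tool_rot': [179.9393, -0.0074, 120.2545], 'force': [0.9694, 0.2771, -0.084], 'wrist_torque': [-0.056, -0.0492, -0.0093], 'grip_width': 0.0868, 'qpos': [-39.9578, 7.6829, 14.6827, 74.2818, -1.9747, 98.2187, 4.5689]}
[[-0.0487,-0.0192,-0.0003,0.01,-0,-0.95,-1],[-0.0973,-0.0385,-0.0006,0.02,-0,-1.9,-1],[-0.146,-0.0577,-0.0009,0.04,-0,-2.85,-1],[-0.1946,-0.077,-0.0012,0.05,-0,-3.8,-1],[-0.2433,-0.0962,-0.0015,0.06,-0,-4.75,-1],[-0.2671,-0.1314,0.0018,0.06,-0,-6.91,-1],[-0.291,-0.1665,0.0051,0.06,-0,-9.08,-1],[-0.3149,-0.2017,0.0084,0.06,-0,-11.25,-1],[-0.3388,-0.2368,0.0117,0.06,-0,-13.41,-1],[-0.3626,-0.272,0.015,0.06,0,-15.58,-1],[-0.3865,-0.3071,0.0183,0.06,0,-17.75,-1]]
```

Call:
arm_command --targets '[[[-0.045,-0.018,0,0,0,-1,-1],[-0.09,-0.036,0,0,0,-2,-1],[-0.135,-0.054,0,0,0,-3,-1],[-0.19,-0.075,0,0,0,-4,-1],[-0.23,-0.09,0,0,0,-5,-1],[-0.265,-0.13,0,0,0,-8,-1],[-0.3,-0.18,0,0,0,-11,-1],[-0.33,-0.22,0,0,0,-13,-1],[-0.36,-0.27,0.01,0,0,-16,-1],[-0.385,-0.305,0.018,0,0,-18,-1]]]'

```text
time_s: 3.65
tool_pos: [0.4579, -0.2315, 0.4035]
tool_rot: [179.9, 0.1, 138.5]
force: [1.5, -0.7, 0.2]
grip_width: 0.0873
```

Call:
arm_command --targets '[[[0,0,0,0,0,0,-1],[0,0,0,0,0,0,-1],[0,0,0,0,0,0,-1]]]'

```text
time_s: 3.95
tool_pos: [0.4598, -0.2283, 0.4032]
tool_rot: [180.0, -0.0, 138.5]
force: [-0.2, 0.3, 0.4]
grip_width: 0.0871
```

Run:
```python
from h import *
from cell import *
state()
d=read_camera("wrist"); np.savez("pics/w1.npz",**d); cv2.imwrite("pics/w1.png",d["img"][:,:,::-1]); print(d["origin"],d["attitude"])
```

```text
{'time_s': 3.95, 'tool_pos': [0.4598, -0.2283, 0.4032], 'tool_rot': [179.957, -0.0035, 138.4762], 'force': [-0.2107, 0.2884, 0.3511], 'wrist_torque': [0.0469, -0.0197, 0.0049], 'grip_width': 0.0871, 'qpos': [-12.4664, -1.0211, 35.6655, 84.705, 0.5566, 96.1141, 71.7304]}
[ 0.40669104 -0.18118285  0.56441308] [ 1.65042723e+02 -4.52170865e-02  4.84596844e+01]
```

View pics/w1.png

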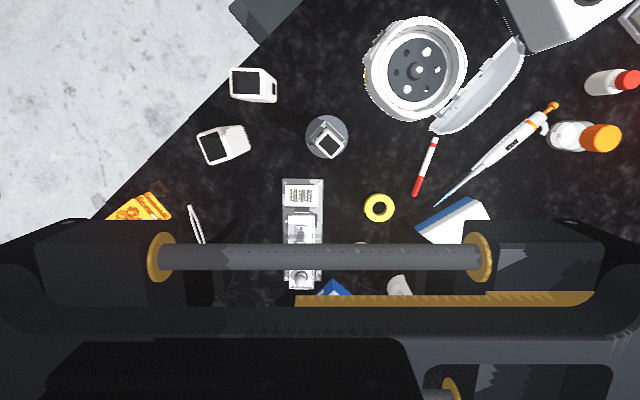

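Wrist view: reader in its stand at (328,140), tall loose readers at (253,85) and (223,145), label at (302,195), dock below it, tape at (380,207). Now the precise pose fits.

Run:
```python
from h import *
def rect(q):
    (c,s,a)=cv2.minAreaRect((q[:,:2]*1000).astype(np.float32)); b=cv2.boxPoints((c,s,a)); e=[b[1]-b[0],b[2]-b[1]]; e=sorted(e,key=lambda v:-np.linalg.norm(v))
    return np.round(c,1),np.round([np.linalg.norm(v) for v in e],1),np.degrees(np.arctan2(e[0][1],e[0][0])).round(1)
for n in ["w1","top0","side0"]:
    d=dict(np.load(f"pics/{n}.npz")); w=cloud(d); w=np.nan_to_num(w)
    print(n)
    near=np.hypot(w[...,0]-.442,w[...,1]+.194)<.06
    for lo,hi in [(.16,.18),(.045,.068),(.003,.012)]:
        q=w[near&(w[...,2]>lo)&(w[...,2]<hi)]
        if len(q)>8: print(" z",lo,hi,len(q),q.mean(0).round(4),rect(q), np.median(q[:,2]))
    # label plane
    m=(np.hypot(w[...,0]-.495,w[...,1]+.312)<.028)&(w[...,2]>.028)
    q=w[m]; c=q.mean(0); 
    for _ in range(3):
        nrm=np.linalg.svd(q-q.mean(0))[2][2]; nrm*=np.sign(nrm[2]); r=(q-q.mean(0))@nrm; q=q[abs(r)<.004]
    print(" label",len(q),q.mean(0).round(4),nrm.round(3),"lean",np.degrees(np.arccos(nrm[2])).round(1),"az",np.degrees(np.arctan2(nrm[1],nrm[0])).round(1))
d=dict(np.load("pics/w1.npz"));im=d["img"][:,:,::-1]
cv2.imwrite("pics/c4.png",cv2.resize(im[100:300,270:400],None,fx=4,fy=3,interpolation=2)[:600])
cv2.imwrite("pics/c5.png",cv2.resize(im[105:175,290:370],None,fx=8,fy=8,interpolation=2)[:600])
```

```text
w1
 z 0.16 0.18 469 [ 0.444  -0.1959  0.1656] (array([ 444.6, -196.6]), array([33.4, 27.8], dtype=float32), np.float32(4.4)) 0.16612050767985304
 z 0.045 0.068 231 [ 0.4352 -0.1899  0.0558] (array([ 444. , -196.3]), array([49. , 44.5], dtype=float32), np.float32(4.5)) 0.05615168220309219
 z 0.003 0.012 702 [ 0.4368 -0.1937  0.009 ] (array([ 445.1, -196.3]), array([82.4, 81.8], dtype=float32), np.float32(-42.5)) 0.008981129625718676
 label 548 [ 0.4919 -0.3089  0.0417] [-0.307  0.279  0.91 ] lean 24.5 az 137.8
top0
 z 0.16 0.18 58 [ 0.4418 -0.1944  0.166 ] (array([ 442.4, -194.8]), array([34.2, 26.6], dtype=float32), np.float32(3.3)) 0.16577913599721283
 z 0.045 0.068 48 [ 0.4362 -0.1874  0.0552] (array([ 443.6, -194. ]), array([49.3, 41.2], dtype=float32), np.float32(1.4)) 0.05465941668777963
 z 0.003 0.012 172 [ 0.4411 -0.193   0.0071] (array([ 443. , -191.9]), array([114.7, 107.7], dtype=float32), np.float32(-44.2)) 0.0070672538441042265
 label 69 [ 0.4885 -0.3096  0.0421] [-0.272  0.244  0.931] lean 21.4 az 138.1
side0
 z 0.16 0.18 97 [ 0.4436 -0.2025  0.1658] (array([ 445.6, -199. ]), array([34.1, 27.8], dtype=float32), np.float32(2.2)) 0.16671542001137574
 z 0.045 0.068 127 [ 0.4485 -0.2121  0.0553] (array([ 448. , -208.9]), array([50. , 22.9], dtype=float32), np.float32(8.1)) 0.05562214458305692
 z 0.003 0.012 148 [ 0.4517 -0.225   0.0091] (array([ 455.8, -221.2]), array([77.7, 33.7], dtype=float32), np.float32(21.0)) 0.009587559440628002
 label 165 [ 0.4933 -0.3103  0.0428] [-0.325  0.273  0.905] lean 25.1 az 140.0
```

View pics/c5.png

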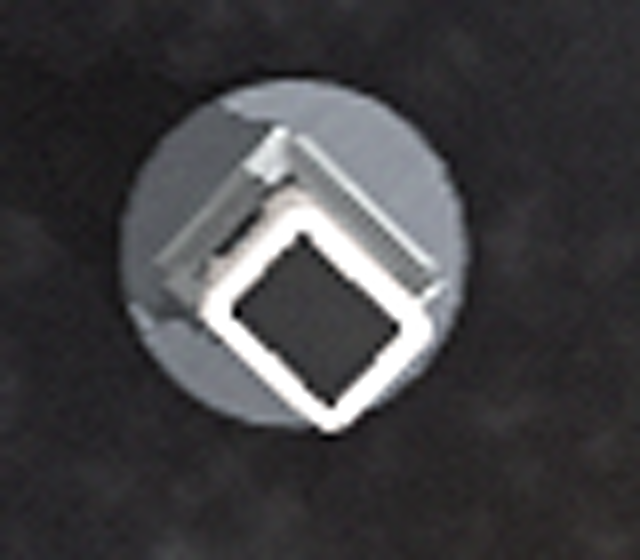

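Run:
```python
from h import *
plan([([.4445,-.1965,.26],[180,0,184.5]),([.4445,-.1965,.12],[180,0,184.5])],[1,1])
```

```text
[[0.0325,0.0133,0.1431,0.02,0,-45.97,-1],[0.0325,0.0132,0.2831,0.02,0,-45.97,-1]]
```

Call:
arm_command --targets '[[[0.006,0.002,0.03,0,0,-8,-1],[0.012,0.005,0.06,0,0,-16,-1],[0.018,0.008,0.09,0,0,-24,-1],[0.024,0.01,0.12,0,0,-32,-1],[0.03,0.013,0.143,0,0,-40,-1],[0.0325,0.0133,0.143,0,0,-46,-1],[0.0325,0.0133,0.143,0,0,-46,-1],[0.0325,0.0133,0.143,0,0,-46,-1],[0.0325,0.0133,0.143,0,0,-46,-1]]]'

```text
time_s: 4.9
tool_pos: [0.4444, -0.1979, 0.2607]
tool_rot: [-180.0, 0.1, -175.7]
force: [0.5, -0.7, -0.3]
grip_width: 0.0868
```

Run:
```python
from h import *
from cell import *
state()
plan([([.4445,-.1965,.12],[180,0,184.5])],[1])
d=read_camera("wrist"); np.savez("pics/w2.npz",**d); cv2.imwrite("pics/w2.png",d["img"][:,:,::-1])
w=np.nan_to_num(cloud(d)); near=np.hypot(w[...,0]-.442,w[...,1]+.194)<.06
q=w[near&(w[...,2]>.16)&(w[...,2]<.18)]; print(len(q)); print(cv2.minAreaRect((q[:,:2]*1000).astype(np.float32)))
```

```text
{'time_s': 4.9, 'tool_pos': [0.4444, -0.1979, 0.2607], 'tool_rot': [-179.9659, 0.0629, -175.6798], 'force': [0.5092, -0.7395, -0.2566], 'wrist_torque': [0.0251, 0.045, -0.0392], 'grip_width': 0.0868, 'qpos': [-15.2758, -4.5142, 34.5515, 103.3731, 2.6019, 80.2858, 113.0767]}
[[-0.0001,0.0015,0.1407,-0.03,0.06,-0.18,-1]]
979
((445.25555419921875, -196.58828735351562), (34.18635559082031, 27.563087463378906), 5.451144218444824)
```

View pics/w2.png

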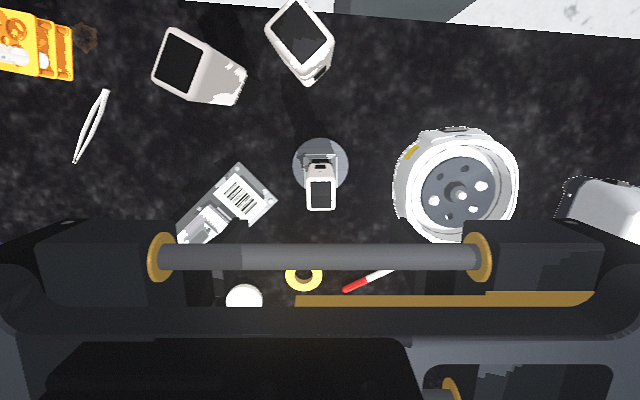

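The reader is at (320,190), centred between the jaws, so I descend and grip.

Call:
arm_command --targets '[[[0,0.0015,0.04,0,0,-0.5,-1],[0,0.0015,0.08,0,0,-0.5,-1],[0,0.0015,0.12,0,0,-0.5,-1],[0,0.0015,0.1405,0,0,-0.5,-1],[0,0.0015,0.1405,0,0,-0.5,-1],[0,0.0015,0.1405,0,0,-0.5,-1]]]'

```text
time_s: 5.55
tool_pos: [0.4441, -0.1969, 0.1204]
tool_rot: [-180.0, 0.0, -175.2]
force: [0.2, 0.0, 0.9]
grip_width: 0.0866
```

Call:
arm_command --targets '[[[0,0,0,0,0,0,0.3],[0,0,0,0,0,0,1],[0,0,0,0,0,0,1],[0,0,0,0,0,0,1],[0,0,0,0,0,0,1],[0,0,0,0,0,0,1]]]' --newtons 20

```text
time_s: 6.15
tool_pos: [0.4436, -0.1965, 0.1197]
tool_rot: [180.0, 0.0, -175.1]
force: [-0.2, -0.6, 0.1]
grip_width: 0.0466
```

Run:
```python
from h import *
state()
```

```text
{'time_s': 6.15, 'tool_pos': [0.4436, -0.1965, 0.1197], 'tool_rot': [179.996, 0.0117, -175.1203], 'force': [-0.2463, -0.6078, 0.0664], 'wrist_torque': [-0.0223, -0.0078, -0.0227], 'grip_width': 0.0466, 'qpos': [-14.2935, 2.4797, 36.1617, 114.482, -1.6444, 63.5163, 117.4556]}
```

Still closing, so I wait.

Call:
arm_command --targets '[[[0,0,0,0,0,0,1],[0,0,0,0,0,0,1],[0,0,0,0,0,0,1],[0,0,0,0,0,0,1],[0,0,0,0,0,0,1],[0,0,0,0,0,0,1]]]'

```text
time_s: 6.75
tool_pos: [0.4435, -0.1966, 0.1196]
tool_rot: [180.0, -0.0, -175.1]
force: [0.6, -0.6, -0.1]
grip_width: 0.0276
```

Run:
```python
from h import *
state()
```

```text
{'time_s': 6.75, 'tool_pos': [0.4435, -0.1966, 0.1196], 'tool_rot': [179.9962, -0.0026, -175.1224], 'force': [0.641, -0.6219, -0.1242], 'wrist_torque': [0.064, 0.0142, -0.0201], 'grip_width': 0.0276, 'qpos': [-14.2898, 2.4946, 36.1618, 114.4868, -1.6468, 63.5122, 117.4584]}
```

Run:
```python
from h import *
L=np.array([.492,-.309,.0417]); n=rot([0,0,137.8])@np.array([-np.sin(np.radians(-25)),0,np.cos(np.radians(25))]); print(n)
a=[180,25,137.8]
plan([([.4435,-.1966,.23],[180,0,-175.1]),(L+n*.2256,a),(L+n*.1656,a)],[3,8,3],1)
```

```text
[-0.31307755  0.28388139  0.90630779]
[[0,-0,-0.0368,0,-0,-0.01,1],[0,-0,-0.0736,0,-0,-0.01,1],[0,-0,-0.1104,0,-0,-0.02,1],[0.0033,-0.0058,-0.1125,1.29,-2.95,5.77,1],[0.0066,-0.0116,-0.1145,2.57,-5.9,11.56,1],[0.0098,-0.0174,-0.1165,3.85,-8.84,17.35,1],[0.0131,-0.0232,-0.1185,5.14,-11.79,23.14,1],[0.0164,-0.029,-0.1205,6.42,-14.73,28.94,1],[0.0196,-0.0348,-0.1226,7.7,-17.68,34.73,1],[0.0229,-0.0405,-0.1246,8.99,-20.63,40.52,1],[0.0262,-0.0463,-0.1266,10.27,-23.57,46.31,1],[0.0204,-0.0525,-0.1085,10.27,-23.57,46.31,1],[0.0147,-0.0587,-0.0904,10.27,-23.57,46.31,1],[0.0089,-0.0649,-0.0722,10.27,-23.57,46.31,1]]
```

Call:
arm_command --targets '[[[0,0,-0.025,0,0,0,1],[0,0,-0.05,0,0,0,1],[0,0,-0.08,0,0,0,1],[0,0,-0.11,0,0,0,1],[0,0,-0.11,0,0,0,1]]]'

```text
time_s: 7.25
tool_pos: [0.4458, -0.1975, 0.2335]
tool_rot: [-179.9, 0.4, -175.1]
force: [0.4, -0.9, -1.0]
grip_width: 0.028
```

Call:
arm_command --targets '[[[0.003,-0.006,-0.002,1.3,-3,5.8,1],[0.0065,-0.012,-0.004,2.6,-6,11.6,1],[0.01,-0.0175,-0.006,3.9,-8.9,17.4,1],[0.013,-0.023,-0.008,5.1,-11.8,23.1,1],[0.0165,-0.029,-0.01,6.4,-14.7,29,1],[0.0195,-0.035,-0.012,7.7,-17.7,34.7,1],[0.023,-0.0405,-0.014,9,-20.6,40.5,1],[0.026,-0.0465,-0.016,10.3,-23.6,46.3,1],[0.026,-0.0465,-0.016,10.3,-23.6,46.3,1],[0.026,-0.0465,-0.016,10.3,-23.6,46.3,1]]]'

```text
time_s: 8.25
tool_pos: [0.4332, -0.2539, 0.2322]
tool_rot: [-179.5, 23.6, 137.5]
force: [-0.3, 0.2, -1.6]
grip_width: 0.028
```

Run:
```python
from h import *
from cell import *
state()
for c in ["side","wrist"]:
    d=read_camera(c); np.savez(f"pics/{c}3.npz",**d); im=d["img"][:,:,::-1]
    cv2.imwrite(f"pics/{c}3.png",cv2.resize(im[130:330,220:460],None,fx=3,fy=3) if c=="side" else im)
L=np.array([.492,-.309,.0417]); n=np.array([-.3131,.2839,.9063])
plan([(L+n*.1656,[180,25,137.8])],[1],1)
```

```text
{'time_s': 8.25, 'tool_pos': [0.4332, -0.2539, 0.2322], 'tool_rot': [-179.5378, 23.6383, 137.5344], 'force': [-0.2915, 0.2041, -1.5652], 'wrist_torque': [0.4565, 0.4943, 0.0696], 'grip_width': 0.028, 'qpos': [21.7495, -17.1765, -0.823, 121.4547, 10.6977, 54.2135, 63.7354]}
[[0.0077,-0.005,0.0431,-0.25,-1.28,0.26,1]]
```

View pics/side3.png

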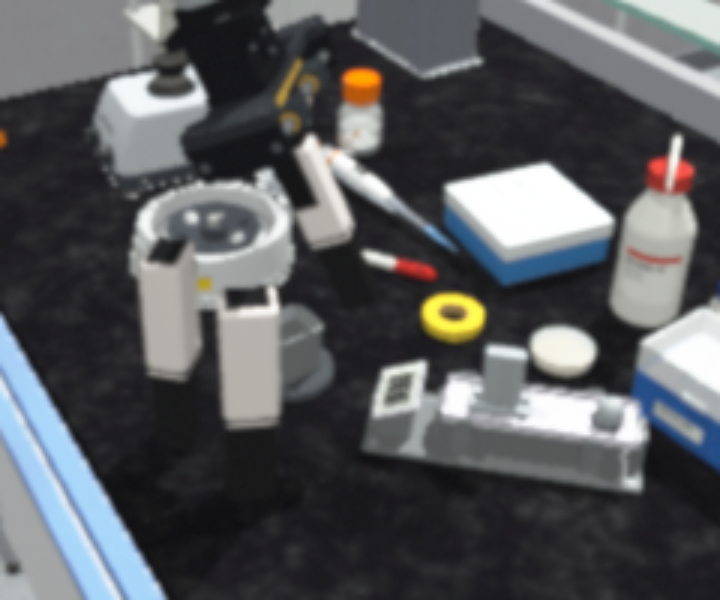

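View pics/wrist3.png

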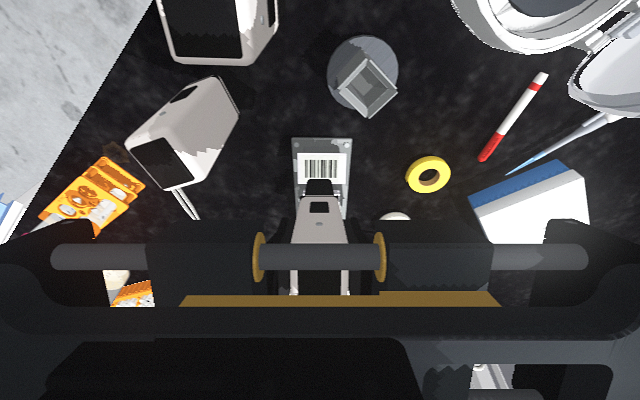

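Call:
arm_command --targets '[[[0.002,-0.0012,0.011,0,0,0,1],[0.004,-0.0025,0.022,0,-0.5,0,1],[0.006,-0.004,0.033,0,-1,0,1],[0.0077,-0.005,0.043,-0.2,-1.3,0.2,1],[0.0077,-0.005,0.043,-0.2,-1.3,0.2,1],[0.0077,-0.005,0.043,-0.2,-1.3,0.2,1],[0.0077,-0.005,0.043,-0.2,-1.3,0.2,1]]]'

```text
time_s: 9.05
tool_pos: [0.4417, -0.2622, 0.1938]
tool_rot: [-180.0, 25.2, 137.8]
force: [-0.9, -0.6, -0.4]
grip_width: 0.0277
```

Run:
```python
from h import *
from cell import *
state()
for c in ["side","wrist"]:
    d=read_camera(c); np.savez(f"pics/{c}4.npz",**d); im=d["img"][:,:,::-1]
    cv2.imwrite(f"pics/{c}4.png",cv2.resize(im[130:330,220:460],None,fx=3,fy=3) if c=="side" else im)
L=np.array([.492,-.309,.0417]); n=np.array([-.3131,.2839,.9063])
plan([(L+n*.1656,[180,25,137.8])],[1],1)
o=get_obs(); Rt=rot(o["tool_rot"]); nose=o["tool_pos"]+Rt[:,2]*.1056; ax=Rt[:,2]; v=L-nose
t=v@n/(ax@n); print("nose",nose,"dist",t,"miss",nose+ax*t-L,"ang",np.degrees(np.arccos(-ax@n)))
```

```text
{'time_s': 9.05, 'tool_pos': [0.4417, -0.2622, 0.1938], 'tool_rot': [-179.9997, 25.2486, 137.7566], 'force': [-0.922, -0.6006, -0.3745], 'wrist_torque': [0.4311, 0.4135, -0.0056], 'grip_width': 0.0277, 'qpos': [21.7672, -15.2087, -0.2544, 124.9968, 11.8201, 47.0269, 62.9652]}
[[0.0021,-0.0004,0.0013,-0.05,0.26,-0.1,1]]
nose [ 0.47477291 -0.29293749  0.09836833] dist 0.061312787342782206 miss [ 0.00212226 -0.00155024  0.0012188 ] ang 0.18720419120986442
```

View pics/side4.png

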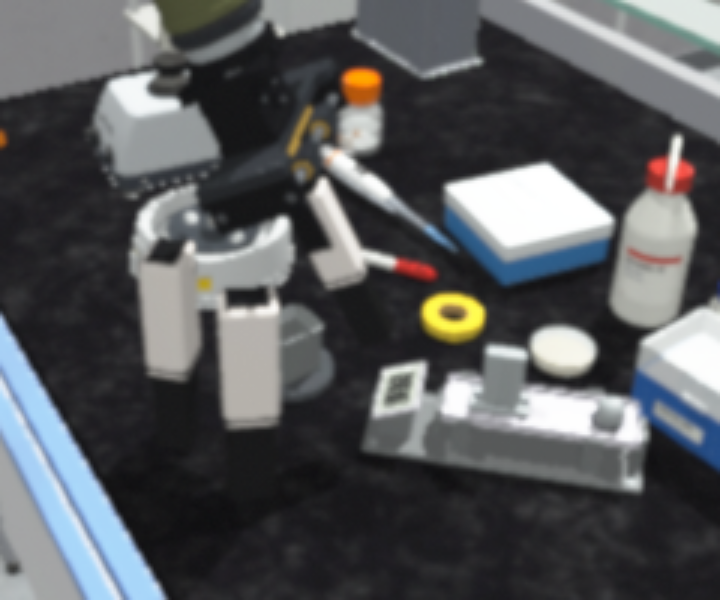

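View pics/wrist4.png

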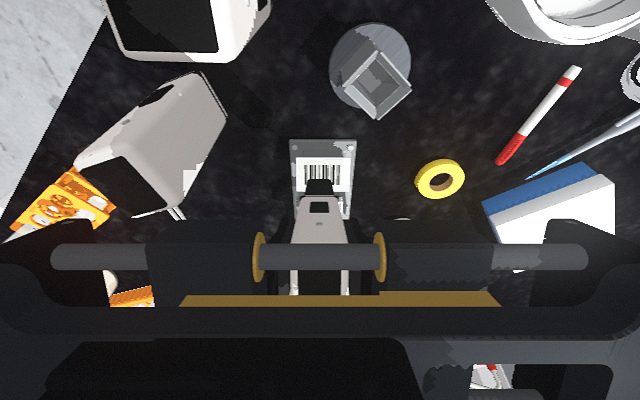

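The nose at (318,190) in the wrist view points at the label middle: 0.2° off square, about 3 mm off centre, 61 mm away. I make a small correction and hold.

Call:
arm_command --targets '[[[0.002,-0.0005,0.001,0,0,0,1],[0.002,-0.0005,0.001,0,0,0,1],[0.002,-0.0005,0.001,0,0,0,1],[0.002,-0.0005,0.001,0,0,0,1],[0.002,-0.0005,0.001,0,0,0,1],[0.002,-0.0005,0.001,0,0,0,1],[0.002,-0.0005,0.001,0,0,0,1],[0.002,-0.0005,0.001,0,0,0,1],[0.002,-0.0005,0.001,0,0,0,1],[0.002,-0.0005,0.001,0,0,0,1]]]'

```text
time_s: 10.15
tool_pos: [0.4393, -0.2624, 0.1913]
tool_rot: [-180.0, 25.2, 137.6]
force: [-0.7, 0.6, -0.8]
grip_width: 0.0277
```

Call:
arm_command --targets '[[[0,0,0,0,0,0,1],[0,0,0,0,0,0,1],[0,0,0,0,0,0,1],[0,0,0,0,0,0,1],[0,0,0,0,0,0,1],[0,0,0,0,0,0,1],[0,0,0,0,0,0,1],[0,0,0,0,0,0,1]]]'

```text
time_s: 10.95
tool_pos: [0.4394, -0.2624, 0.1914]
tool_rot: [-180.0, 25.2, 137.6]
force: [0.6, 0.1, -1.1]
grip_width: 0.0279
```

Run:
```python
from h import *
from cell import *
state()
L=np.array([.492,-.309,.0417]); n=np.array([-.3131,.2839,.9063])
o=get_obs(); Rt=rot(o["tool_rot"]); nose=o["tool_pos"]+Rt[:,2]*.1056; ax=Rt[:,2]; v=L-nose
t=v@n/(ax@n); print("nose",nose,"dist",t,"miss",nose+ax*t-L,"ang",np.degrees(np.arccos(-ax@n)))
plan([([.447,-.225,.235],[180,10,155]),([.4440,-.1966,.235],[180,0,-175.1])],[5,4],1)
```

```text
{'time_s': 10.95, 'tool_pos': [0.4394, -0.2624, 0.1914], 'tool_rot': [-179.973, 25.2064, 137.6215], 'force': [0.6327, 0.122, -1.1328], 'wrist_torque': [0.434, 0.5172, 0.0038], 'grip_width': 0.0279, 'qpos': [21.9713, -15.3185, -0.3408, 125.3572, 11.8526, 46.8323, 62.8832]}
nose [ 0.4725501  -0.29275207  0.09581725] dist 0.05974917488474577 miss [-6.71641418e-04 -9.24100077e-04  5.74435441e-05] ang 0.1340123053670611
[[-0.0002,0.0066,-0.0096,-1.06,3.02,-3.32,1],[-0.0004,0.0131,-0.0191,-2.12,6.03,-6.65,1],[-0.0005,0.0197,-0.0287,-3.18,9.05,-9.97,1],[-0.0007,0.0262,-0.0383,-4.24,12.07,-13.29,1],[-0.0009,0.0328,-0.0478,-5.3,15.09,-16.62,1],[0.004,0.0375,-0.0501,-6.59,17.29,-24.07,1],[0.0088,0.0422,-0.0524,-7.87,19.47,-31.54,1],[0.0136,0.047,-0.0547,-9.15,21.62,-39.02,1],[0.0184,0.0517,-0.0569,-10.42,23.74,-46.5,1]]
```

Call:
arm_command --targets '[[[0,0.0065,-0.0095,-1,3,-3.3,1],[0,0.013,-0.019,-2,6,-6.6,1],[0,0.02,-0.029,-3.2,9,-10,1],[-0.001,0.026,-0.038,-4.2,12,-13.3,1],[-0.001,0.033,-0.048,-5.3,15,-16.6,1],[0.004,0.0375,-0.05,-6.6,17.3,-24,1],[0.009,0.042,-0.052,-7.9,19.5,-31.5,1],[0.0136,0.047,-0.055,-9.1,21.6,-39,1],[0.0184,0.0517,-0.057,-10.4,23.7,-46.5,1],[0.0184,0.0517,-0.057,-10.4,23.7,-46.5,1]]]'

```text
time_s: 11.95
tool_pos: [0.4452, -0.1958, 0.2347]
tool_rot: [-180.0, 0.0, -175.0]
force: [0.1, 0.4, -2.0]
grip_width: 0.0276
```

Call:
arm_command --targets '[[[0,0,0,0,0,0,1],[0,0,0,0,0,0,1]]]'

```text
time_s: 12.15
tool_pos: [0.4437, -0.1971, 0.2351]
tool_rot: [-179.9, 0.1, -175.3]
force: [-0.5, -1.0, -0.5]
grip_width: 0.0279
```

Run:
```python
from h import *
state()
plan([([.4435,-.1966,.175],[180,0,-175.12]),([.4435,-.1966,.12],[180,0,-175.12])],[1,1],1)
```

```text
{'time_s': 12.15, 'tool_pos': [0.4437, -0.1971, 0.2351], 'tool_rot': [-179.9421, 0.0648, -175.2639], 'force': [-0.5412, -0.9875, -0.4958], 'wrist_torque': [0.0235, -0.0205, 0.0045], 'grip_width': 0.0279, 'qpos': [14.5348, -2.2151, 6.103, 104.9422, 0.2667, 77.1772, 115.3105]}
[[0.0002,0.0005,0.0601,-0.06,0.06,-0.14,1],[0.0003,0.0006,0.1151,-0.06,0.06,-0.14,1]]
```

Call:
arm_command --targets '[[[0.0002,0.0005,0.02,0,0,0,1],[0.0002,0.0005,0.04,0,0,0,1],[0.0002,0.0005,0.055,0,0,0,1],[0.0002,0.0005,0.055,0,0,0,1]]]'

```text
time_s: 12.55
tool_pos: [0.4419, -0.196, 0.1782]
tool_rot: [180.0, -0.2, -175.2]
force: [-0.1, 0.0, -1.6]
grip_width: 0.0278
```

Run:
```python
from h import *
state()
plan([([.4437,-.1966,.12],[180,0,-175.12])],[1],1)
from cell import *
d=read_camera("wrist"); im=d["img"][:,:,::-1]; cv2.imwrite("pics/w5.png",cv2.resize(im[60:260,220:420],None,fx=3,fy=3))
```

```text
{'time_s': 12.55, 'tool_pos': [0.4419, -0.196, 0.1782], 'tool_rot': [179.953, -0.1541, -175.2265], 'force': [-0.0686, 0.0235, -1.5703], 'wrist_torque': [0.1075, 0.0435, -0.0128], 'grip_width': 0.0278, 'qpos': [14.6257, -0.2369, 6.1206, 109.6359, 0.0522, 70.7589, 115.5023]}
[[-0.0019,-0.0008,0.0582,0.05,-0.15,-0.11,1]]
```

View pics/w5.png

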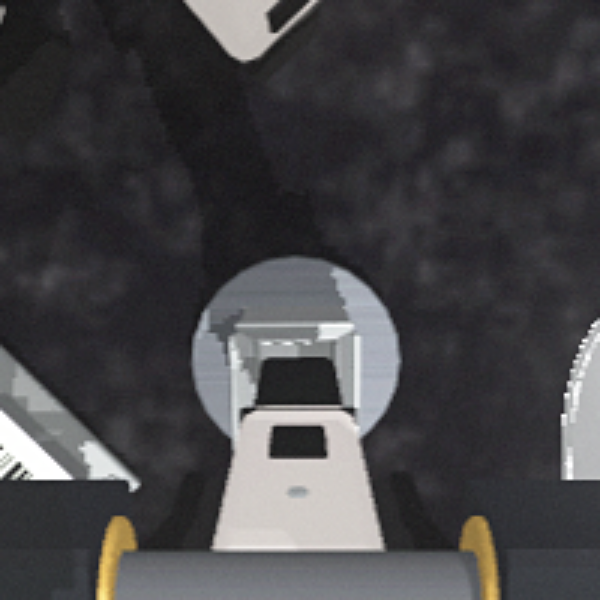

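Call:
arm_command --targets '[[[0,0,0,0,0,0,1],[0,0,0,0,0,0,1]]]'

```text
time_s: 12.8
tool_pos: [0.4444, -0.1966, 0.1813]
tool_rot: [-179.9, 0.2, -175.1]
force: [0.2, -0.1, -0.6]
grip_width: 0.0278
```

Run:
```python
from h import *
state()
plan([([.4437,-.1966,.12],[180,0,-175.12])],[1],1)
```

```text
{'time_s': 12.8, 'tool_pos': [0.4444, -0.1966, 0.1813], 'tool_rot': [-179.9142, 0.1509, -175.1404], 'force': [0.1901, -0.0689, -0.5831], 'wrist_torque': [0.0679, 0.0134, 0.0197], 'grip_width': 0.0278, 'qpos': [14.6009, -0.3231, 6.1049, 109.3459, 0.0494, 70.8022, 115.5492]}
[[0.0009,0.0001,0.0613,-0.09,0.15,-0.02,1]]
```

Call:
arm_command --targets '[[[0.0005,0,0.01,0,0,0,1],[0.0005,0,0.02,0,0,0,1],[0.0005,0,0.03,0,0,0,1],[0.0005,0,0.04,0,0,0,1],[0.0005,0,0.05,0,0,0,1],[0.0005,0,0.057,0,0,0,1],[0.0005,0,0.0605,0,0,0,1],[0.0005,0,0.0605,0,0,0,1],[0.0005,0,0.0605,0,0,0,1]]]'

```text
time_s: 13.7
tool_pos: [0.4435, -0.1963, 0.1196]
tool_rot: [-180.0, 0.1, -175.1]
force: [-0.5, -0.2, -1.8]
grip_width: 0.028
```

Run:
```python
from h import *
state()
```

```text
{'time_s': 13.7, 'tool_pos': [0.4435, -0.1963, 0.1196], 'tool_rot': [-179.9557, 0.0506, -175.103], 'force': [-0.4811, -0.2492, -1.7814], 'wrist_torque': [0.0204, 0.0088, 0.0482], 'grip_width': 0.028, 'qpos': [14.7227, 2.8186, 6.1663, 113.6396, -0.3182, 63.4936, 115.9203]}
```

Call:
arm_command --targets '[[[0,0,0.001,0,0,0,1],[0,0,0.001,0,0,0,0.3],[0,0,0.001,0,0,0,-1],[0,0,0.001,0,0,0,-1],[0,0,0.001,0,0,0,-1],[0,0,0.001,0,0,0,-1],[0,0,0.001,0,0,0,-1],[0,0,0.001,0,0,0,-1]]]'

```text
time_s: 14.5
tool_pos: [0.4433, -0.1963, 0.1186]
tool_rot: [-180.0, 0.0, -175.1]
force: [-0.0, -0.2, -0.3]
grip_width: 0.0706
```

Call:
arm_command --targets '[[[0,0,-0.02,0,0,0,-1],[0,0,-0.05,0,0,0,-1],[0,0,-0.09,0,0,0,-1],[0,0,-0.13,0,0,0,-1],[0,0,-0.17,0,0,0,-1],[0,0,-0.17,0,0,0,-1],[0,0,-0.17,0,0,0,-1]]]'

```text
time_s: 15.2
tool_pos: [0.4437, -0.1963, 0.2894]
tool_rot: [-179.9, 0.1, -175.1]
force: [0.5, -0.5, 0.0]
grip_width: 0.087
```

Run:
```python
from h import *
from cell import *
state()
d=read_camera("wrist"); im=d["img"][:,:,::-1]; cv2.imwrite("pics/w6.png",im)
np.savez("pics/w6.npz",**d)
w=np.nan_to_num(cloud(d)); near=np.hypot(w[...,0]-.442,w[...,1]+.194)<.06
q=w[near&(w[...,2]>.155)&(w[...,2]<.19)]; print(len(q)); print(np.median(q[:,2]),cv2.minAreaRect((q[:,:2]*1000).astype(np.float32)))
```

```text
{'time_s': 15.2, 'tool_pos': [0.4437, -0.1963, 0.2894], 'tool_rot': [-179.9216, 0.1417, -175.102], 'force': [0.4698, -0.5075, 0.0077], 'wrist_torque': [0.0529, 0.0311, -0.028], 'grip_width': 0.087, 'qpos': [14.3665, -3.4712, 6.0642, 99.972, 0.3793, 83.3183, 115.2745]}
832
0.16610238284427267 ((445.55145263671875, -196.1156463623047), (34.4737548828125, 26.78077507019043), 4.440934181213379)
```

View pics/w6.png

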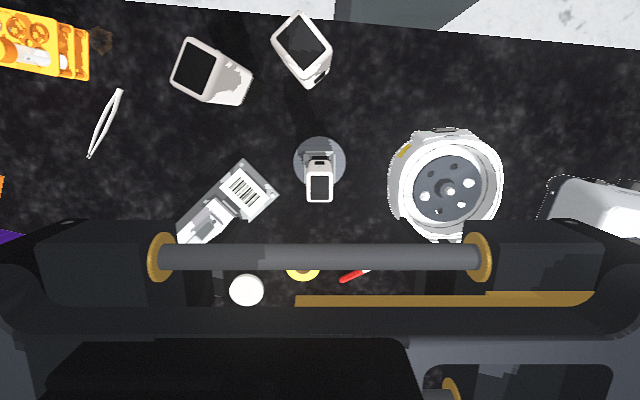

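Reader is home: its top is at 0.166 m as before. Now I look at the tray from above.

Run:
```python
from h import *
plan([([.6,-.40,.34],[180,0,137.8])],[8])
```

```text
[[-0.0174,-0.0271,-0.0065,-0,0,5.89,-1],[-0.0348,-0.0542,-0.013,-0,0,11.77,-1],[-0.0521,-0.0813,-0.0195,-0.01,0,17.66,-1],[-0.0695,-0.1083,-0.026,-0.01,0,23.55,-1],[-0.0869,-0.1354,-0.0325,-0.01,0,29.44,-1],[-0.1043,-0.1625,-0.039,-0.01,0,35.32,-1],[-0.1216,-0.1896,-0.0455,-0.01,0,41.21,-1],[-0.139,-0.2167,-0.0519,-0.01,0,47.1,-1]]
```

Call:
arm_command --targets '[[[-0.0174,-0.027,-0.0065,0,0,6,-1],[-0.035,-0.054,-0.013,0,0,12,-1],[-0.052,-0.081,-0.0195,0,0,17.7,-1],[-0.07,-0.108,-0.026,0,0,23.6,-1],[-0.087,-0.135,-0.0325,0,0,29.4,-1],[-0.104,-0.1625,-0.039,0,0,35.3,-1],[-0.122,-0.19,-0.0455,0,0,41.2,-1],[-0.139,-0.217,-0.052,0,0,47,-1],[-0.139,-0.217,-0.052,0,0,47,-1],[-0.139,-0.217,-0.052,0,0,47,-1]]]'

```text
time_s: 16.25
tool_pos: [0.5997, -0.4004, 0.3376]
tool_rot: [-179.9, -0.2, 137.9]
force: [-0.1, -0.0, 0.2]
grip_width: 0.0872
```

Call:
arm_command --targets '[[[0,0,0,0,0,0,-1],[0,0,0,0,0,0,-1]]]'

```text
time_s: 16.45
tool_pos: [0.5998, -0.3993, 0.3411]
tool_rot: [180.0, 0.0, 138.0]
force: [0.6, 0.3, 1.2]
grip_width: 0.087
```

Run:
```python
from h import *
from cell import *
state()
d=read_camera("wrist"); im=d["img"][:,:,::-1]; cv2.imwrite("pics/w7.png",im); np.savez("pics/w7.npz",**d)
w=np.nan_to_num(cloud(d)); near=np.hypot(w[...,0]-.557,w[...,1]+.366)<.06
q=w[near&(w[...,2]>.09)&(w[...,2]<.12)]; print("handle top",len(q),np.median(q[:,2]),cv2.minAreaRect((q[:,:2]*1000).astype(np.float32)))
near=np.hypot(w[...,0]-.624,w[...,1]+.429)<.03
q=w[near&(w[...,2]>.052)&(w[...,2]<.12)]; print("ball",len(q),q.max(0),q.min(0),q.mean(0))
if len(q): print(proj(d,q.mean(0)))
for t in ["handle","tray","dock","ball_center","pocket"]: print(t,[(np.round(r["position"]).tolist(),round(r["conf"],2)) for r in search_frame(t,"wrist")])
```

```text
{'time_s': 16.45, 'tool_pos': [0.5998, -0.3993, 0.3411], 'tool_rot': [179.9566, 0.0288, 137.9736], 'force': [0.5952, 0.3148, 1.2258], 'wrist_torque': [-0.0047, 0.0202, 0.0154], 'grip_width': 0.087, 'qpos': [21.95, 26.8049, 15.7978, 59.4032, -7.1152, 94.6007, 83.5184]}
handle top 236 0.09763127424992335 ((558.5908203125, -364.400390625), (12.803278923034668, 31.677215576171875), 48.124942779541016)
ball 169 [ 0.63683811 -0.41532309  0.06386047] [ 0.61314023 -0.43838985  0.05220634] [ 0.62390377 -0.42645802  0.05896568]
[[316.18427093 184.61366652]]
handle [([321.0, 143.0], 0.69)]
tray [([319.0, 142.0], 0.87)]
dock []
ball_center [([316.0, 183.0], 0.55)]
pocket [([317.0, 141.0], 0.55)]
```

View pics/w7.png

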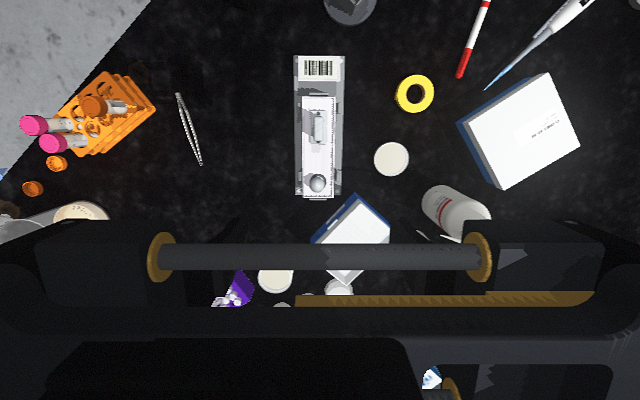

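Run:
```python
from h import *
plan([([.5586,-.3644,.14],[180,0,138.0]),([.5586,-.3644,.06],[180,0,138.0])],[1,1])
```

```text
[[0.055,-0.0014,0.2012,0.02,0.07,-0.08,-1],[0.0551,-0.0014,0.2812,0.02,0.07,-0.08,-1]]
```

Call:
arm_command --targets '[[[0.015,-0.0005,0.03,0,0,0,-1],[0.03,-0.001,0.07,0,0,0,-1],[0.045,-0.0014,0.11,0,0,0,-1],[0.055,-0.0014,0.15,0,0,0,-1],[0.055,-0.0014,0.18,0,0,0,-1],[0.055,-0.0014,0.2,0,0,0,-1],[0.055,-0.0014,0.2,0,0,0,-1],[0.055,-0.0014,0.2,0,0,0,-1],[0.055,-0.0014,0.2,0,0,0,-1]]]'

```text
time_s: 17.65
tool_pos: [0.5596, -0.3655, 0.1428]
tool_rot: [180.0, 0.2, 137.9]
force: [-0.9, 0.4, 0.1]
grip_width: 0.0873
```

Run:
```python
from h import *
from cell import *
state()
d=read_camera("side"); im=d["img"][:,:,::-1]; cv2.imwrite("pics/s7.png",cv2.resize(im[180:330,300:500],None,fx=4,fy=4)); np.savez("pics/s7.npz",**d)
plan([([.5586,-.3644,.06],[180,0,138.0])],[1])
```

```text
{'time_s': 17.65, 'tool_pos': [0.5596, -0.3655, 0.1428], 'tool_rot': [179.9645, 0.2235, 137.8924], 'force': [-0.8844, 0.4191, 0.1202], 'wrist_torque': [0.0444, 0.0134, 0.0242], 'grip_width': 0.0873, 'qpos': [19.6682, 23.1938, 14.6171, 86.8155, -6.0512, 70.5387, 83.0414]}
[[0.0018,0.0001,0.0828,0.04,0.23,-0.11,-1]]
```

View pics/s7.png

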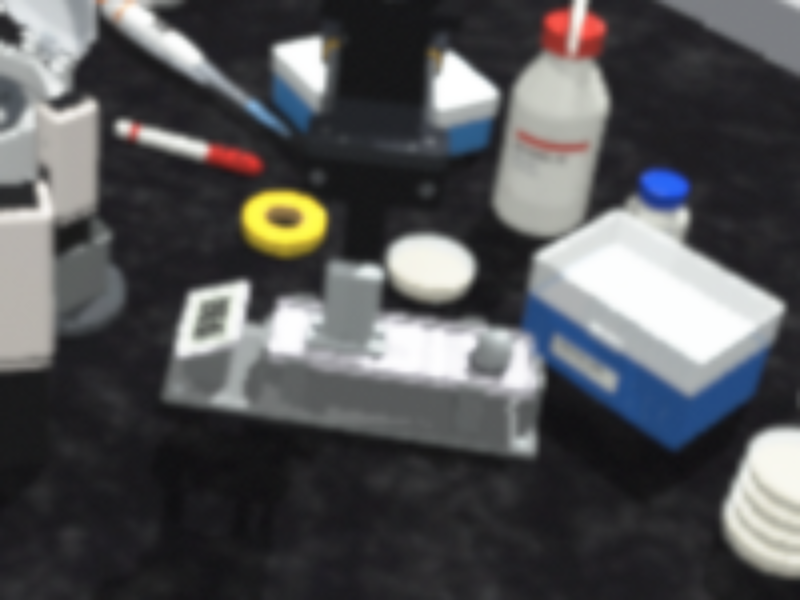

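Call:
arm_command --targets '[[[0.001,0,0.02,0,0.1,0,-1],[0.001,0,0.04,0,0.1,0,-1],[0.001,0,0.06,0,0.1,0,-1],[0.001,0,0.075,0,0.1,0,-1],[0.001,0,0.082,0,0.1,0,-1],[0.001,0,0.082,0,0.1,0,-1],[0.001,0,0.082,0,0.1,0,-1],[0.001,0,0.082,0,0.1,0,0.3],[0.001,0,0.082,0,0.1,0,0.5],[0.001,0,0.082,0,0.1,0,0.6]]]' --newtons 10

```text
time_s: 18.7
tool_pos: [0.5582, -0.3643, 0.0594]
tool_rot: [180.0, -0.0, 137.9]
force: [0.4, 0.4, -0.3]
grip_width: 0.0703
```

Call:
arm_command --targets '[[[0,0,0,0,0,0,0.6],[0,0,0,0,0,0,0.8],[0,0,0,0,0,0,1],[0,0,0,0,0,0,1],[0,0,0,0,0,0,1],[0,0,0,0,0,0,1],[0,0,0,0,0,0,1],[0,0,0,0,0,0,1],[0,0,0,0,0,0,1],[0,0,0,0,0,0,1]]]' --newtons 10

```text
time_s: 19.7
tool_pos: [0.558, -0.3639, 0.0587]
tool_rot: [180.0, -0.1, 137.9]
force: [0.7, -0.0, 0.4]
grip_width: 0.0142
```

Run:
```python
from h import *
state()
```

```text
{'time_s': 19.7, 'tool_pos': [0.558, -0.3639, 0.0587], 'tool_rot': [179.9885, -0.0574, 137.8991], 'force': [0.737, -0.017, 0.4406], 'wrist_torque': [0.0745, -0.0801, -0.0535], 'grip_width': 0.0142, 'qpos': [20.1496, 27.3421, 13.9223, 91.2701, -7.1924, 62.3205, 83.8277]}
```

Gripped at 14.2 mm. I firm up the grip, then lift slowly.

Call:
arm_command --targets '[[[0,0,0,0,0,0,1],[0,0,0,0,0,0,1],[0,0,0,0,0,0,1],[0,0,-0.002,0,0,0,1],[0,0,-0.005,0,0,0,1],[0,0,-0.009,0,0,0,1],[0,0,-0.014,0,0,0,1],[0,0,-0.019,0,0,0,1],[0,0,-0.023,0,0,0,1],[0,0,-0.025,0,0,0,1]]]' --newtons 58

```text
time_s: 20.7
tool_pos: [0.5582, -0.3643, 0.0845]
tool_rot: [180.0, -0.0, 137.9]
force: [-0.6, -0.3, -2.1]
grip_width: 0.0137
```

Call:
arm_command --targets '[[[0,0,-0.002,0,0,0,1],[0,0,-0.006,0,0,0,1],[0,0,-0.012,0,0,0,1],[0,0,-0.02,0,0,0,1],[0,0,-0.028,0,0,0,1],[0,0,-0.035,0,0,0,1],[0,0,-0.041,0,0,0,1],[0,0,-0.045,0,0,0,1],[0,0,-0.047,0,0,0,1],[0,0,-0.048,0,0,0,1]]]'

```text
time_s: 21.7
tool_pos: [0.5579, -0.3641, 0.1318]
tool_rot: [180.0, -0.1, 137.9]
force: [1.1, 0.7, -2.8]
grip_width: 0.0135
```

Run:
```python
from h import *
from cell import *
state()
for c in ["side","wrist"]:
    d=read_camera(c); im=d["img"][:,:,::-1]; cv2.imwrite(f"pics/{c}8.png",cv2.resize(im[160:310,300:500],None,fx=4,fy=4) if c=="side" else im); np.savez(f"pics/{c}8.npz",**d)
```

```text
{'time_s': 21.7, 'tool_pos': [0.5579, -0.3641, 0.1318], 'tool_rot': [179.9996, -0.0561, 137.8955], 'force': [1.063, 0.6591, -2.7565], 'wrist_torque': [0.0181, 0.0964, -0.028], 'grip_width': 0.0135, 'qpos': [19.6976, 23.6212, 14.5411, 87.5398, -6.1682, 69.6804, 83.1164]}
```

View pics/side8.png

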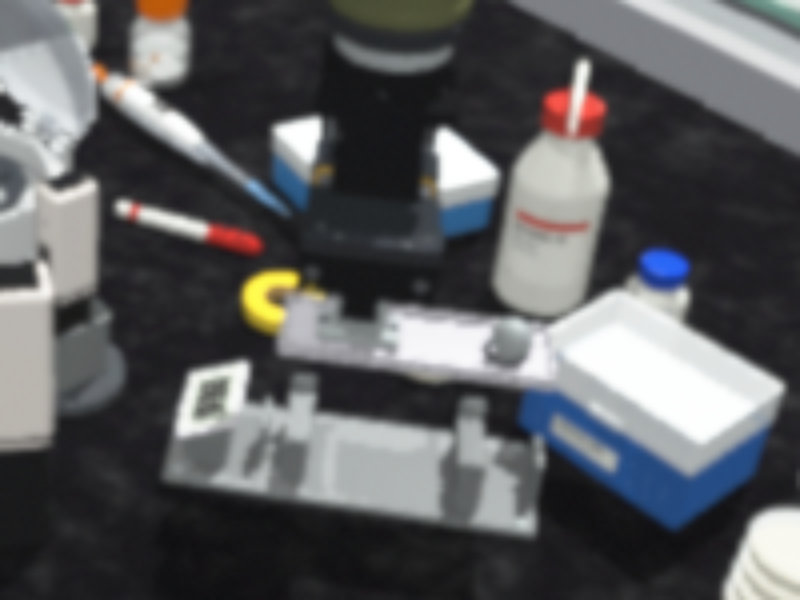

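View pics/wrist8.png

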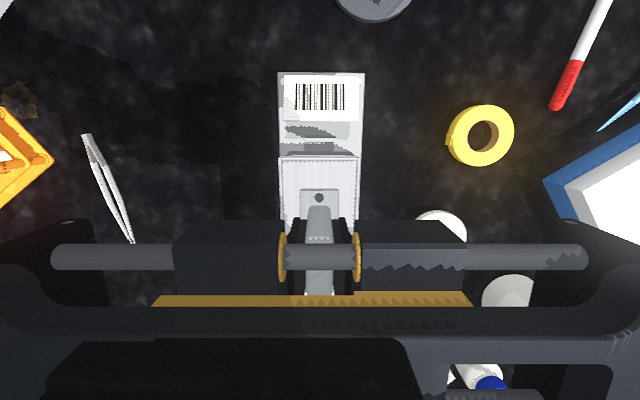

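The tray is lifted: ball in its pocket at (505,342) in the side crop, tray looks level and clear of the dock. I check levelness and make a first gauge fit.

```bash
cat >> h.py <<'E'
def mj(n):
    t=np.arange(1,n+1)/n; return 10*t**3-15*t**4+6*t**5
def planf(f,n,claw=1,o=None,per=10):
    """f(s)->(pos,rpy), s in 0..1; prints calls of <=per rows, each call relative to the pose reached at the end of the last one"""
    if o is None:
        from cell import get_obs; o=get_obs()
    p0=np.array(o["tool_pos"]);R0=rot(o["tool_rot"]); s=mj(n)
    for i in range(0,n,per):
        rows=[]
        for k in range(i,min(i+per,n)):
            p,a=f(s[k]); p=np.array(p); Rk=rot(a)
            rows.append(list(np.round(R0.T@(p-p0),3))+list(np.round(R.from_matrix(R0.T@Rk).as_rotvec(degrees=True),1))+[claw])
        p0,R0=p,Rk
        print("[["+",".join("["+",".join(f"{float(x):g}" for x in r)+"]" for r in rows)+"]]")
E
python3 - <<'E'
from h import *
d=dict(np.load("pics/side8.npz")); w=np.nan_to_num(cloud(d))
ux=np.array([np.cos(np.radians(-42.1)),np.sin(np.radians(-42.1))]); uy=np.array([-ux[1],ux[0]])
r=w[...,:2]-np.array([.558,-.364]); lx=r@ux; ly=r@uy
m=(lx>-.044)&(lx<.113)&(abs(ly)<.022)&(w[...,2]>.08)&(w[...,2]<.15)
q=np.c_[lx[m],ly[m],w[...,2][m]]
z=q[:,2]; A=np.c_[q[:,:2],np.ones(len(q))]; k=np.ones(len(q),bool)&(q[:,0]>.03)&(q[:,0]<.072)|((q[:,0]<-.03))
for _ in range(6):
    c,*_=np.linalg.lstsq(A[k],z[k],rcond=None); k=abs(z-A@c)<.003
print(len(q),k.sum(),"slope deg x,y",np.degrees(c[:2]),"z at origin",c[2])
b=m&(abs(lx-.09)<.013)&(abs(ly)<.013)&(w[...,2]>.12); print("ball",w[b].max(0),w[b].mean(0),lx[b].mean(),ly[b].mean())
for n in ["top0","side0"]:
    d=dict(np.load(f"pics/{n}.npz")); w=np.nan_to_num(cloud(d))
    near=np.hypot(w[...,0]-.645,w[...,1]-.409)<.13
    for lo,hi in [(.145,.175),(.01,.022)]:
        q=w[near&(w[...,2]>lo)&(w[...,2]<hi)]
        print(n,lo,len(q),q.mean(0),cv2.minAreaRect((q[:,:2]*1000).astype(np.float32)))
        if lo>.1:
            for g in (q[q[:,1]>.409],q[q[:,1]<.409]): print("  head",len(g),g.mean(0),cv2.minAreaRect((g[:,:2]*1000).astype(np.float32)))
im=cv2.imread("pics/side0.png")[100:190,230:350]; cv2.imwrite("pics/c6.png",cv2.resize(im,None,fx=6,fy=6,interpolation=2))
E
```

```text
720 416 slope deg x,y [-0.08194848 -0.61716256] z at origin 0.11256505597140896
ball [ 0.63171671 -0.41972767  0.13799917] [ 0.62138879 -0.43156541  0.13114629] 0.09233059871543711 -0.007634372575709387
top0 0.145 239 [0.64596792 0.408483   0.15469869] ((646.6621704101562, 408.1984558105469), (51.42054748535156, 153.52651977539062), 9.392873764038086)
  head 122 [0.63691069 0.46437318 0.15472   ] ((637.7816772460938, 465.5075988769531), (49.964630126953125, 37.593685150146484), 9.932966232299805)
  head 117 [0.65541221 0.35020435 0.15467646] ((656.1522216796875, 350.82568359375), (51.3255615234375, 37.14285659790039), 9.744364738464355)
top0 0.01 273 [0.64068299 0.40781481 0.0154686 ] ((635.6658935546875, 387.5523681640625), (183.51351928710938, 245.66432189941406), 80.10507202148438)
side0 0.145 139 [0.64847098 0.39301759 0.15319267] ((649.67041015625, 401.34930419921875), (53.13285446166992, 152.4908447265625), 7.834565162658691)
  head 65 [0.6395634  0.45346459 0.15321537] ((641.010009765625, 458.4605407714844), (53.433902740478516, 38.04484558105469), 11.537188529968262)
  head 74 [0.6562952  0.33992226 0.15317272] ((658.6476440429688, 345.55859375), (48.06929016113281, 42.003360748291016), 12.12484359741211)
side0 0.01 7 [0.66517074 0.44458301 0.01768335] ((663.9517211914062, 446.2886047363281), (13.540580749511719, 17.139379501342773), 64.0454330444336)
```

View pics/c6.png

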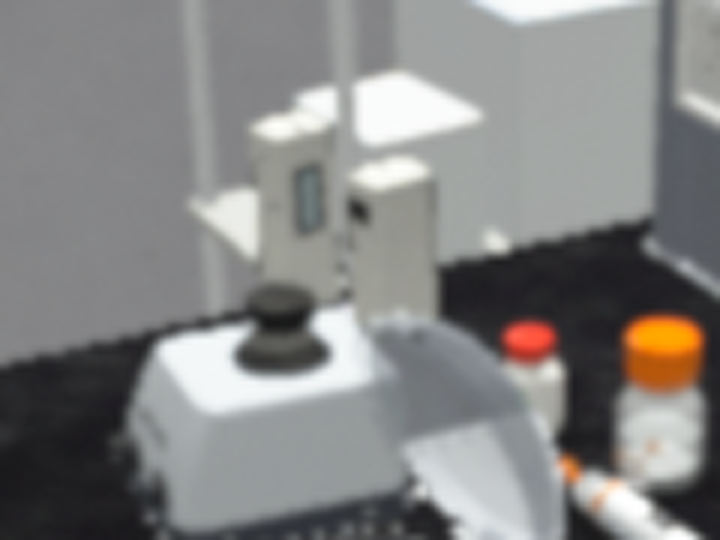

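Run:
```python
from h import *
from cell import get_obs
o=get_obs(); p=o["tool_pos"]; y=137.9
print("rise");planf(lambda s:([p[0],p[1],p[2]+.2*s],[180,0,y]),16)
o=dict(tool_pos=[p[0],p[1],p[2]+.2],tool_rot=[180,0,y])
r0,a0=np.hypot(*p[:2]),np.arctan2(p[1],p[0]); r1,a1=np.hypot(.58,.24),np.arctan2(.24,.58)
def f(s):
    r=r0+(r1-r0)*s;a=a0+(a1-a0)*s; return ([r*np.cos(a),r*np.sin(a),p[2]+.2],[180,0,y+(100-y)*s])
print("arc");planf(f,30,o=o)
```

```text
rise
[[[0,-0,-0,-0,-0.1,-0,1],[0,-0,-0.003,-0,-0.1,-0,1],[0,-0,-0.01,-0,-0.1,-0,1],[0,-0,-0.021,-0,-0.1,-0,1],[0,-0,-0.036,-0,-0.1,-0,1],[0,-0,-0.055,-0,-0.1,-0,1],[0,-0,-0.077,-0,-0.1,-0,1],[0,-0,-0.1,-0,-0.1,-0,1],[0,-0,-0.123,-0,-0.1,-0,1],[0,-0,-0.145,-0,-0.1,-0,1]]]
[[[0,0,-0.019,0,0,0,1],[0,0,-0.034,0,0,0,1],[0,0,-0.045,0,0,0,1],[0,0,-0.052,0,0,0,1],[0,0,-0.055,0,0,0,1],[0,0,-0.055,0,0,0,1]]]
arc
[[[0,0,0,0,-0,0,1],[0,0.002,0,-0,-0,0.1,1],[0.001,0.005,0,0,-0,0.3,1],[0.003,0.012,0,0,-0,0.7,1],[0.005,0.022,0,0,-0,1.3,1],[0.009,0.036,0,0,-0,2.2,1],[0.014,0.054,0,-0,-0,3.3,1],[0.021,0.076,0,0,-0,4.6,1],[0.031,0.1,0,0,-0,6.2,1],[0.042,0.128,0,0,-0,8,1]]]
[[[0.018,0.028,0,-0,-0,2,1],[0.039,0.056,0,0,-0,4.1,1],[0.063,0.085,0,0,-0,6.3,1],[0.09,0.113,0,0,-0,8.6,1],[0.118,0.14,0,0,-0,11,1],[0.148,0.165,0,0,-0,13.4,1],[0.179,0.188,0,0,-0,15.7,1],[0.21,0.208,0,0,-0,17.9,1],[0.24,0.226,0,0,-0,20,1],[0.268,0.24,0,-0,-0,22,1]]]
[[[0.029,0.001,0,0,-0,1.8,1],[0.054,0.001,0,0,-0,3.3,1],[0.076,0,0,0,-0,4.7,1],[0.093,-0.001,-0,0,-0,5.8,1],[0.107,-0.002,-0,-0,-0,6.6,1],[0.117,-0.004,-0,0,-0,7.2,1],[0.123,-0.004,-0,0,-0,7.6,1],[0.127,-0.005,-0,0,-0,7.9,1],[0.128,-0.005,-0,0,-0,7.9,1],[0.129,-0.005,-0,0,-0,8,1]]]
```

The tray is level. The gauge sits at about (0.648, 0.405), yaw about 9.6°, and the height mark on the near head's robot-facing side shows its front is -x. I carry the tray smoothly.

Call:
arm_command --targets '[[[0,0,-0.001,0,0,0,1],[0,0,-0.003,0,0,0,1],[0,0,-0.01,0,0,0,1],[0,0,-0.021,0,0,0,1],[0,0,-0.036,0,0,0,1],[0,0,-0.055,0,0,0,1],[0,0,-0.077,0,0,0,1],[0,0,-0.1,0,0,0,1],[0,0,-0.123,0,0,0,1],[0,0,-0.145,0,0,0,1]]]'

```text
time_s: 22.8
tool_pos: [0.5582, -0.3645, 0.2797]
tool_rot: [180.0, 0.1, 137.9]
force: [-0.1, 0.4, -3.3]
grip_width: 0.014
```

Call:
arm_command --targets '[[[0,0,-0.019,0,0,0,1],[0,0,-0.034,0,0,0,1],[0,0,-0.045,0,0,0,1],[0,0,-0.052,0,0,0,1],[0,0,-0.055,0,0,0,1],[0,0,-0.055,0,0,0,1]]]'

```text
time_s: 23.4
tool_pos: [0.5581, -0.3642, 0.3315]
tool_rot: [-180.0, -0.1, 137.9]
force: [0.1, -0.0, -3.0]
grip_width: 0.0133
```

Call:
arm_command --targets '[[[0,0,0,0,0,0,1],[0,0.002,0,0,0,0.1,1],[0.001,0.005,0,0,0,0.3,1],[0.003,0.012,0,0,0,0.7,1],[0.005,0.022,0,0,0,1.3,1],[0.009,0.036,0,0,0,2.2,1],[0.014,0.054,0,0,0,3.3,1],[0.021,0.076,0,0,0,4.6,1],[0.031,0.1,0,0,0,6.2,1],[0.042,0.128,0,0,0,8,1]]]'

```text
time_s: 24.4
tool_pos: [0.6132, -0.2398, 0.3318]
tool_rot: [-180.0, -0.0, 129.8]
force: [0.5, 0.2, -3.2]
grip_width: 0.0138
```

Call:
arm_command --targets '[[[0.018,0.028,0,0,0,2,1],[0.039,0.056,0,0,0,4.1,1],[0.063,0.085,0,0,0,6.3,1],[0.09,0.113,0,0,0,8.6,1],[0.118,0.14,0,0,0,11,1],[0.148,0.165,0,0,0,13.4,1],[0.179,0.188,0,0,0,15.7,1],[0.21,0.208,0,0,0,17.9,1],[0.24,0.226,0,0,0,20,1],[0.268,0.24,0,0,0,22,1]]]'

```text
time_s: 25.4
tool_pos: [0.6244, 0.1222, 0.332]
tool_rot: [180.0, -0.1, 107.9]
force: [0.7, 1.6, -2.3]
grip_width: 0.0138
```

Call:
arm_command --targets '[[[0.029,0.001,0,0,0,1.8,1],[0.054,0.001,0,0,0,3.3,1],[0.076,0,0,0,0,4.7,1],[0.093,-0.001,0,0,0,5.8,1],[0.107,-0.002,0,0,0,6.6,1],[0.117,-0.004,0,0,0,7.2,1],[0.123,-0.004,0,0,0,7.6,1],[0.127,-0.005,0,0,0,7.9,1],[0.129,-0.005,0,0,0,8,1],[0.129,-0.005,0,0,0,8,1]]]'

```text
time_s: 26.4
tool_pos: [0.5808, 0.2393, 0.3321]
tool_rot: [-180.0, -0.0, 99.9]
force: [0.5, 0.0, -3.0]
grip_width: 0.0134
```

Call:
arm_command --targets '[[[0,0,0,0,0,0,1],[0,0,0,0,0,0,1]]]'

```text
time_s: 26.6
tool_pos: [0.5809, 0.2389, 0.3321]
tool_rot: [-180.0, -0.0, 99.8]
force: [0.2, 0.5, -3.2]
grip_width: 0.0136
```

Run:
```python
from h import *
from cell import *
state()
for c in ["side","wrist"]:
    d=read_camera(c); im=d["img"][:,:,::-1]; cv2.imwrite(f"pics/{c}9.png",im); np.savez(f"pics/{c}9.npz",**d)
w=np.nan_to_num(cloud(d))
near=np.hypot(w[...,0]-.648,w[...,1]-.405)<.13
q=w[near&(w[...,2]>.145)&(w[...,2]<.175)]
print(len(q),q.mean(0),cv2.minAreaRect((q[:,:2]*1000).astype(np.float32)))
for g in (q[q[:,1]>.409],q[q[:,1]<.409]):
    if len(g)>5: print("  head",len(g),g.mean(0),cv2.minAreaRect((g[:,:2]*1000).astype(np.float32)))
```

```text
{'time_s': 26.6, 'tool_pos': [0.5809, 0.2389, 0.3321], 'tool_rot': [-179.9692, -0.0288, 99.8343], 'force': [0.1501, 0.5349, -3.1766], 'wrist_torque': [0.056, 0.0557, 0.0383], 'grip_width': 0.0136, 'qpos': [-26.2741, 14.147, 1.9095, 76.1276, -0.5022, 89.7555, -14.5858]}
1434 [0.65740261 0.34935782 0.15429375] ((658.8763427734375, 349.9385070800781), (50.13557815551758, 35.999755859375), 9.118249893188477)
  head 1434 [0.65740261 0.34935782 0.15429375] ((658.8763427734375, 349.9385070800781), (50.13557815551758, 35.999755859375), 9.118249893188477)
```

View pics/wrist9.png

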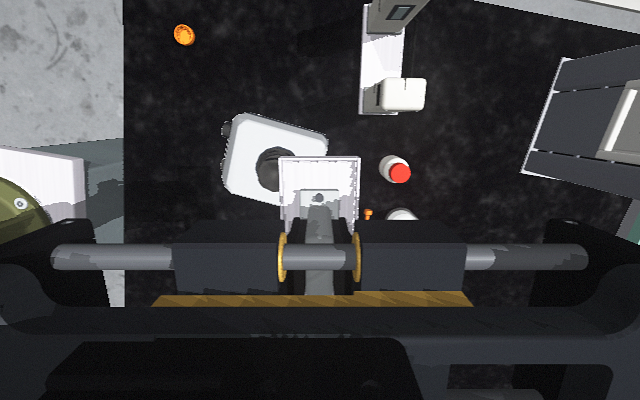

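View pics/side9.png

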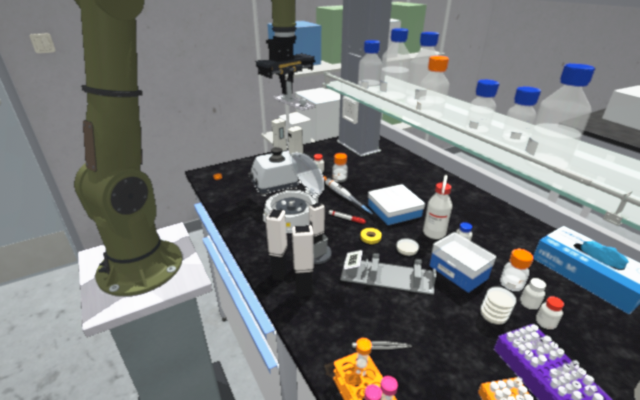

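Run:
```python
from h import *
from cell import get_obs
o=get_obs(); p=o["tool_pos"]; 
planf(lambda s:([p[0]-.016*s,p[1]+.091*s,p[2]],[180,0,99.83]),10)
```

```text
[[[0.001,-0,0,-0,-0,0,1],[0.005,-0,0,-0,-0,0,1],[0.015,-0,0,-0,-0,0,1],[0.029,-0,0,-0,-0,0,1],[0.046,-0,0,-0,-0,0,1],[0.063,-0,0,-0,-0,0,1],[0.077,-0,0,-0,-0,0,1],[0.087,-0,0,-0,-0,0,1],[0.092,-0,0,-0,-0,0,1],[0.092,-0,0,-0,-0,0,1]]]
```

Call:
arm_command --targets '[[[0.001,0,0,0,0,0,1],[0.005,0,0,0,0,0,1],[0.015,0,0,0,0,0,1],[0.029,0,0,0,0,0,1],[0.046,0,0,0,0,0,1],[0.063,0,0,0,0,0,1],[0.077,0,0,0,0,0,1],[0.087,0,0,0,0,0,1],[0.091,0,0,0,0,0,1],[0.092,0,0,0,0,0,1]]]'

```text
time_s: 27.7
tool_pos: [0.5647, 0.3307, 0.332]
tool_rot: [-180.0, -0.0, 99.9]
force: [0.1, 0.3, -2.1]
grip_width: 0.0139
```

Call:
arm_command --targets '[[[0,0,0,0,0,0,1],[0,0,0,0,0,0,1]]]'

```text
time_s: 27.9
tool_pos: [0.5653, 0.3292, 0.3323]
tool_rot: [-180.0, -0.0, 99.8]
force: [0.6, 0.1, -2.4]
grip_width: 0.0136
```

Run:
```python
from h import *
from cell import *
state()
for c in ["top","side","wrist"]:
    d=read_camera(c); im=d["img"][:,:,::-1]; cv2.imwrite(f"pics/{c}10.png",im); np.savez(f"pics/{c}10.npz",**d)
w=np.nan_to_num(cloud(d))
near=np.hypot(w[...,0]-.648,w[...,1]-.405)<.13
q=w[near&(w[...,2]>.145)&(w[...,2]<.175)]
print(len(q),q.mean(0),cv2.minAreaRect((q[:,:2]*1000).astype(np.float32)))
for g in (q[q[:,1]>.409],q[q[:,1]<.409]):
    if len(g)>5: print("  head",len(g),g.mean(0),cv2.minAreaRect((g[:,:2]*1000).astype(np.float32)))
t=cv2.imread("pics/top10.png")[110:250,150:310]; cv2.imwrite("pics/t10.png",cv2.resize(t,None,fx=4,fy=4,interpolation=2))
print([(r["position"],r["conf"]) for c in ["top","side"] for r in search_frame("ball_center",c)])
```

```text
{'time_s': 27.9, 'tool_pos': [0.5653, 0.3292, 0.3323], 'tool_rot': [-179.9789, -0.0118, 99.8071], 'force': [0.592, 0.1498, -2.4496], 'wrist_torque': [0.0118, 0.0836, 0.0356], 'grip_width': 0.0136, 'qpos': [-32.0701, 17.5115, -0.6167, 71.8878, 0.1665, 90.6165, -22.8493]}
2717 [0.64693067 0.41477386 0.15417776] ((649.5980834960938, 407.3333740234375), (50.30487823486328, 153.352294921875), 9.142388343811035)
  head 1537 [0.63911614 0.46377836 0.15426559] ((640.220947265625, 464.59027099609375), (50.219703674316406, 36.571475982666016), 10.262505531311035)
  head 1180 [0.65710943 0.35094342 0.15406334] ((658.5602416992188, 349.7147521972656), (49.723209381103516, 36.67204284667969), 9.233532905578613)
[([383.9, 340.4], 0.58), ([285.7, 94.5], 0.45)]
```

View pics/wrist10.png

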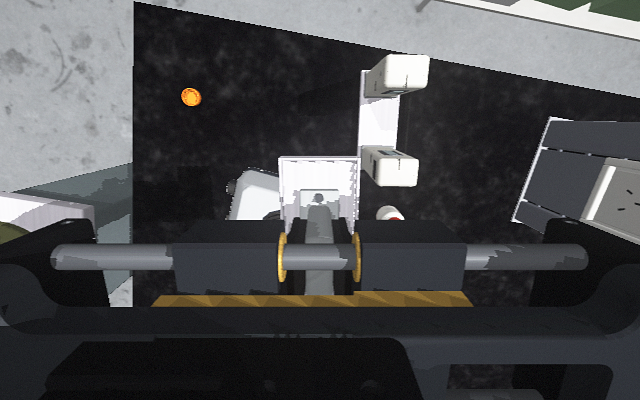

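View pics/t10.png

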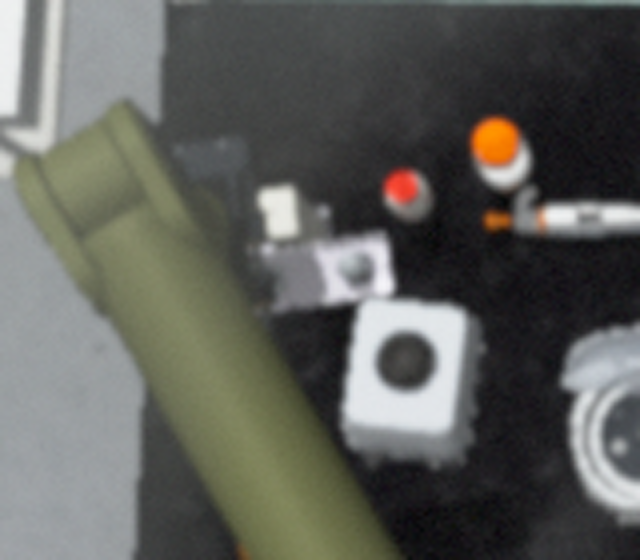

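Wrist view: heads at (398,75) and (390,165), which puts the gauge centre at (0.6495, 0.4073), yaw about 9.2°. The ball is in its pocket in the top view. I measure the ball relative to the TCP.

```bash
python3 - <<'E'
from h import *
d=dict(np.load("pics/top10.npz")); w=np.nan_to_num(cloud(d)); w[...,:2]+=np.array([.0024,-.001])
t=np.array([.5653,.3292]); a=np.radians(99.8-180); ux=np.array([np.cos(a),np.sin(a)]); uy=np.array([-ux[1],ux[0]])
r=w[...,:2]-t; lx=r@ux; ly=r@uy; z=w[...,2]
m=(lx>.02)&(lx<.13)&(abs(ly)<.04)&(z>.28)&(z<.36)
q=np.c_[lx[m],ly[m],z[m]]
print("tray ext",q.min(0),q.max(0),len(q)); dk=np.median(q[:,2]); print("deck",dk)
b=q[q[:,2]>dk+.010]; print("ball",len(b),b.mean(0),b.min(0),b.max(0))
E
python3 - <<'E'
import cv2
i=cv2.imread("pics/top10.png")[150:205,215:260]; cv2.imwrite("pics/t10b.png",cv2.resize(i,None,fx=12,fy=10,interpolation=2))
E
```

```text
tray ext [ 0.02006964 -0.02799627  0.30193343] [0.11786162 0.02599205 0.34443039] 432
deck 0.31263384544460593
ball 46 [ 0.08678865 -0.00458677  0.33120448] [ 0.02232248 -0.02772741  0.32269058] [0.11737077 0.00842145 0.34443039]
```

View pics/t10b.png

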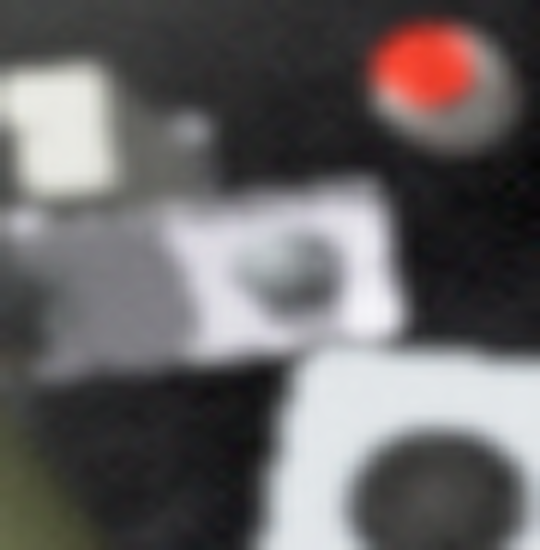

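Run:
```python
from h import *
from cell import get_obs
o=get_obs(); p=o["tool_pos"]; e=np.array([.5602,.3928,.26])
planf(lambda s:(p+(np.array([e[0],e[1],p[2]])-p)*s,[180,0,99.81+(189.2-99.81)*s]),30)
```

```text
[[[0,0,0,-0,-0,0,1],[0,0,0,-0,-0,-0.2,1],[0.001,0,0,-0,-0,-0.7,1],[0.001,0,0,-0,-0,-1.7,1],[0.002,0,0,-0,-0,-3.1,1],[0.004,0,0,-0,-0,-5.1,1],[0.005,0.001,0,-0,-0,-7.7,1],[0.008,0.001,0,-0,-0,-10.8,1],[0.01,0.001,0,-0,-0,-14.5,1],[0.013,0.001,0,-0,-0,-18.7,1]]]
[[[0.003,0.001,0,0,0,-4.6,1],[0.006,0.003,0,0,0,-9.6,1],[0.01,0.004,0,0,0,-14.9,1],[0.013,0.006,0,0,0,-20.4,1],[0.017,0.008,0,0,0,-25.9,1],[0.02,0.009,0,0,0,-31.5,1],[0.024,0.011,0,0,0,-37,1],[0.027,0.012,0,0,0,-42.3,1],[0.03,0.014,0,0,0,-47.2,1],[0.033,0.015,0,0,0,-51.9,1]]]
[[[0.001,0.003,0,0,0,-4.2,1],[0.001,0.005,0,0,0,-7.9,1],[0.002,0.008,0,0,0,-11,1],[0.002,0.009,0,-0,0,-13.6,1],[0.003,0.011,0,-0,0,-15.6,1],[0.003,0.012,0,0,0,-17,1],[0.003,0.012,0,0,0,-18,1],[0.003,0.013,0,-0,0,-18.5,1],[0.003,0.013,0,0,0,-18.7,1],[0.003,0.013,0,-0,0,-18.8,1]]]
```

Call:
arm_command --targets '[[[0,0,0,0,0,0,1],[0,0,0,0,0,-0.2,1],[0.001,0,0,0,0,-0.7,1],[0.001,0,0,0,0,-1.7,1],[0.002,0,0,0,0,-3.1,1],[0.004,0,0,0,0,-5.1,1],[0.005,0.001,0,0,0,-7.7,1],[0.008,0.001,0,0,0,-10.8,1],[0.01,0.001,0,0,0,-14.5,1],[0.013,0.001,0,0,0,-18.7,1]]]'

```text
time_s: 29.15
tool_pos: [0.5636, 0.3433, 0.3322]
tool_rot: [-180.0, -0.0, 118.8]
force: [0.5, 0.2, -3.1]
grip_width: 0.0135
```

Call:
arm_command --targets '[[[0.003,0.001,0,0,0,-4.6,1],[0.006,0.003,0,0,0,-9.6,1],[0.01,0.004,0,0,0,-14.9,1],[0.013,0.006,0,0,0,-20.4,1],[0.017,0.008,0,0,0,-25.9,1],[0.02,0.009,0,0,0,-31.5,1],[0.024,0.011,0,0,0,-37,1],[0.027,0.012,0,0,0,-42.3,1],[0.03,0.014,0,0,0,-47.2,1],[0.033,0.015,0,0,0,-51.9,1]]]'

```text
time_s: 30.15
tool_pos: [0.5609, 0.3795, 0.332]
tool_rot: [180.0, -0.1, 170.8]
force: [0.3, -0.1, -2.8]
grip_width: 0.0133
```

Call:
arm_command --targets '[[[0.001,0.003,0,0,0,-4.2,1],[0.001,0.005,0,0,0,-7.9,1],[0.002,0.008,0,0,0,-11,1],[0.002,0.009,0,0,0,-13.6,1],[0.003,0.011,0,0,0,-15.6,1],[0.003,0.012,0,0,0,-17,1],[0.003,0.012,0,0,0,-18,1],[0.003,0.013,0,0,0,-18.5,1],[0.003,0.013,0,0,0,-18.7,1],[0.003,0.013,0,0,0,-18.8,1]]]'

```text
time_s: 31.15
tool_pos: [0.5601, 0.3926, 0.3322]
tool_rot: [180.0, -0.0, -170.7]
force: [-0.2, 0.1, -2.8]
grip_width: 0.014
```

Call:
arm_command --targets '[[[0,0,0,0,0,0,1],[0,0,0,0,0,0,1]]]'

```text
time_s: 31.35
tool_pos: [0.5601, 0.3926, 0.3322]
tool_rot: [180.0, -0.0, -170.7]
force: [0.4, 0.2, -2.6]
grip_width: 0.0135
```

Run:
```python
from h import *
from cell import *
state()
for c in ["top","side"]:
    d=read_camera(c); im=d["img"][:,:,::-1]; np.savez(f"pics/{c}11.npz",**d)
    sub=im[130:220,160:270] if c=="top" else im[50:170,230:350]
    cv2.imwrite(f"pics/{c}11.png",cv2.resize(sub,None,fx=5,fy=5,interpolation=2))
plan([([.5602,.3928,.22],[180,0,189.2])],[1],1)
```

```text
{'time_s': 31.35, 'tool_pos': [0.5601, 0.3926, 0.3322], 'tool_rot': [179.9581, -0.0351, -170.7108], 'force': [0.3876, 0.1551, -2.622], 'wrist_torque': [0.0248, 0.1247, 0.0199], 'grip_width': 0.0135, 'qpos': [-27.9899, 22.0716, -13.5039, 66.3698, 4.9833, 92.1126, 58.9359]}
[[-0.0002,0.0001,0.1122,0.04,-0.03,0.09,1]]
```

View pics/top11.png

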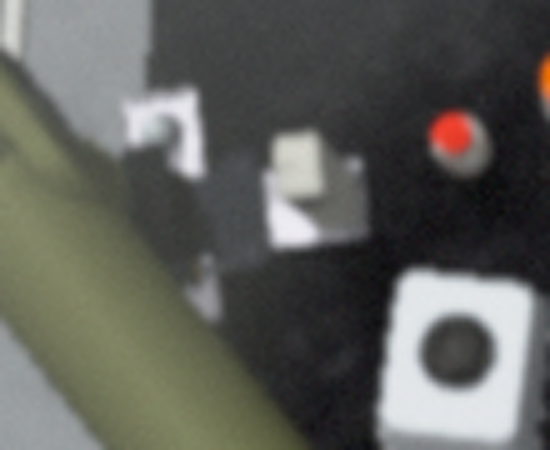

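View pics/side11.png

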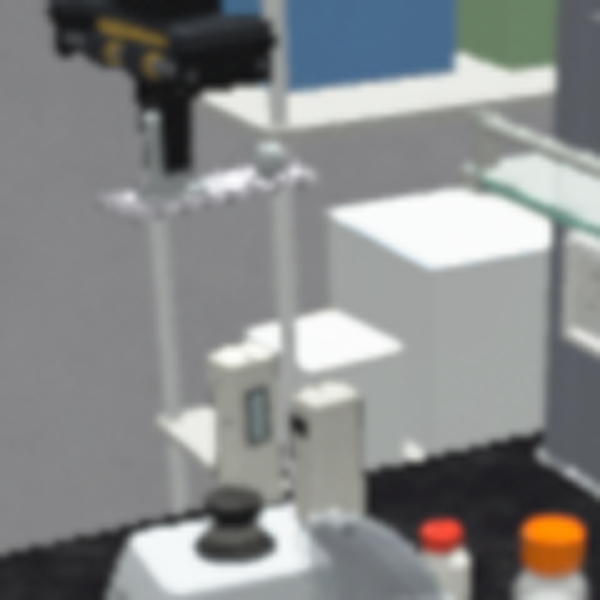

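Top view: ball in its pocket at crop (155,128). The tray is above the gauge gap, shifted in the picture by parallax. I measure the ball, then descend.

Run:
```python
from h import *
t=np.array([.5601,.3926]); a=np.radians(9.29); ux=np.array([np.cos(a),np.sin(a)]); uy=np.array([-ux[1],ux[0]])
for n,bias in (("top11",[.0024,-.001]),("side11",[0,0])):
    d=dict(np.load(f"pics/{n}.npz")); w=np.nan_to_num(cloud(d)); w[...,:2]+=bias
    r=w[...,:2]-t; lx=r@ux; ly=r@uy; z=w[...,2]
    m=(lx>.045)&(lx<.13)&(abs(ly)<.04)&(z>.29)&(z<.345)
    q=np.c_[lx[m],ly[m],z[m]]; dk=np.median(q[:,2])
    print(n,"tray",q.min(0),q.max(0),dk)
    b=q[(q[:,2]>dk+.010)&(abs(q[:,0]-.09)<.02)&(abs(q[:,1])<.02)]; print("ball",len(b),b.mean(0),b.min(0),b.max(0))
    if len(b)>6:
        from scipy.optimize import least_squares
        s=least_squares(lambda c:np.linalg.norm(b-c,axis=1)-.0125,b.mean(0)-[0,0,.006],loss='soft_l1',f_scale=.001); print(" sphere",s.x)
from cell import get_obs
o=get_obs();p=o["tool_pos"]
planf(lambda s:([.5602,.3928,p[2]+(.150-p[2])*s],[180,0,189.2]),16)
```

```text
top11 tray [ 0.05710592 -0.02619135  0.30477121] [0.11849511 0.02652443 0.34108798] 0.3135377207435026
ball 37 [ 0.08798396 -0.00152637  0.33338101] [ 0.07869603 -0.01103397  0.32386126] [0.09950632 0.01078935 0.34108798]
 sphere [0.08841459 0.00068314 0.32616088]
side11 tray [ 0.04567663 -0.03300798  0.3073216 ] [0.11960935 0.02681898 0.3374455 ] 0.3148870889818809
ball 22 [ 0.08576456 -0.00788864  0.33081888] [ 0.07633357 -0.01616347  0.32509508] [0.09727094 0.00159843 0.3374455 ]
 sphere [ 0.08907463 -0.00322249  0.32396122]
[[[-0,0,0,0,-0,0.1,1],[-0,0,0.003,0,-0,0.1,1],[-0,0,0.009,0,-0,0.1,1],[-0,0,0.019,0,-0,0.1,1],[-0,0,0.033,0,-0,0.1,1],[-0,0,0.05,0,-0,0.1,1],[-0,0,0.07,0,-0,0.1,1],[-0,0,0.091,0,-0,0.1,1],[-0,0,0.112,0,-0,0.1,1],[-0,0,0.132,0,-0,0.1,1]]]
[[[0,-0,0.017,0,0,0,1],[0,-0,0.031,0,0,0,1],[0,-0,0.041,0,0,0,1],[0,-0,0.047,0,0,0,1],[0,-0,0.05,0,0,0,1],[0,-0,0.05,0,0,0,1]]]
```

Call:
arm_command --targets '[[[0,0,0,0,0,0,1],[0,0,0.003,0,0,0.1,1],[0,0,0.009,0,0,0.1,1],[0,0,0.019,0,0,0.1,1],[0,0,0.033,0,0,0.1,1],[0,0,0.05,0,0,0.1,1],[0,0,0.07,0,0,0.1,1],[0,0,0.091,0,0,0.1,1],[0,0,0.112,0,0,0.1,1],[0,0,0.132,0,0,0.1,1]]]'

```text
time_s: 32.45
tool_pos: [0.5594, 0.3922, 0.1977]
tool_rot: [-180.0, -0.1, -170.8]
force: [-0.2, 0.1, -3.4]
grip_width: 0.0137
```

Call:
arm_command --targets '[[[0,0,0.017,0,0,0,1],[0,0,0.029,0,0,0,1],[0,0,0.036,0,0,0,1],[0,0,0.04,0,0,0,1],[0,0,0.042,0,0,0,1],[0,0,0.042,0,0,0,1],[0,0,0.042,0,0,0,1]]]'

```text
time_s: 33.15
tool_pos: [0.5603, 0.3931, 0.1591]
tool_rot: [179.9, 0.0, -170.8]
force: [-0.2, -0.2, -2.6]
grip_width: 0.0137
```

Run:
```python
from h import *
from cell import *
state()
for c in ["top","side"]:
    d=read_camera(c); im=d["img"][:,:,::-1]; np.savez(f"pics/{c}12.npz",**d)
    sub=im[130:220,160:270] if c=="top" else im[70:180,240:340]
    cv2.imwrite(f"pics/{c}12.png",cv2.resize(sub,None,fx=5,fy=5,interpolation=2))
```

```text
{'time_s': 33.15, 'tool_pos': [0.5603, 0.3931, 0.1591], 'tool_rot': [179.9174, 0.0336, -170.8098], 'force': [-0.1817, -0.1744, -2.5976], 'wrist_torque': [0.0643, 0.0674, 0.0439], 'grip_width': 0.0137, 'qpos': [-27.3154, 24.9945, -13.4219, 82.0687, 5.813, 73.5483, 58.0258]}
```

View pics/top12.png

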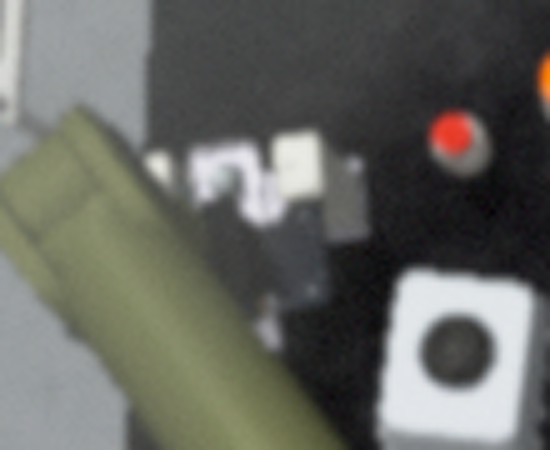

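View pics/side12.png

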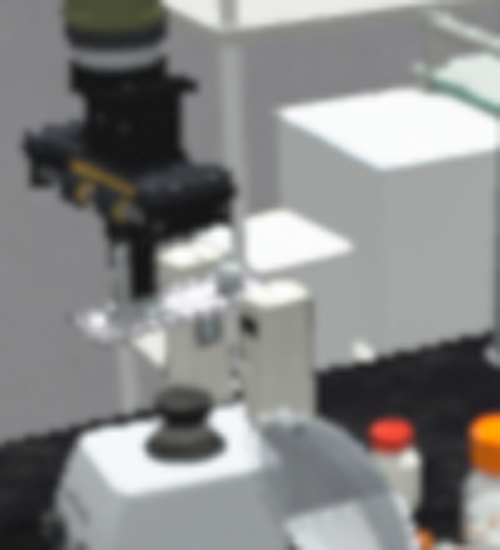

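The tray is entering the gap from above: ball at side crop (228,275) with clearance to both heads. I continue down to the beam height.

Call:
arm_command --targets '[[[0,0,0.001,0,0,0,1],[0,0,0.004,0,0,0,1],[0,0,0.01,0,0,0,1],[0,0,0.018,0,0,0,1],[0,0,0.027,0,0,0,1],[0,0,0.035,0,0,0,1],[0,0,0.041,0,0,0,1],[0,0,0.045,0,0,0,1],[0,0,0.047,0,0,0,1],[0,0,0.047,0,0,0,1]]]'

```text
time_s: 34.25
tool_pos: [0.5599, 0.3928, 0.111]
tool_rot: [180.0, -0.1, -170.8]
force: [-0.2, 0.1, -2.8]
grip_width: 0.0136
```

Call:
arm_command --targets '[[[0,0,0,0,0,0,1],[0,0,0,0,0,0,1],[0,0,0,0,0,0,1]]]'

```text
time_s: 34.55
tool_pos: [0.5601, 0.393, 0.1116]
tool_rot: [179.9, -0.0, -170.8]
force: [0.2, 0.4, -3.2]
grip_width: 0.014
```

```bash
cat > fit.py <<'E'
from h import *
from scipy.optimize import least_squares
import sys
def fit(n,tcp,yaw=9.2):
    t=np.array(tcp[:2]); a=np.radians(yaw); ux=np.array([np.cos(a),np.sin(a)]); uy=np.array([-ux[1],ux[0]])
    d=dict(np.load(f"pics/{n}.npz")); w=np.nan_to_num(cloud(d))
    z=w[...,2]
    if "top" in n: w[...,:2]+=[.0024,-.001]
    r=w[...,:2]-t; lx=r@ux; ly=r@uy
    c0=np.array([.0895,0,tcp[2]-.007]); q=np.stack([lx,ly,z],-1)
    m=(np.linalg.norm(q-c0,axis=-1)<.020)&(z>c0[2]+.001)
    b=q[m]; 
    if len(b)<5: print(n,len(b));return
    s=least_squares(lambda c:np.linalg.norm(b-c,axis=1)-.0125,c0,loss='soft_l1',f_scale=.001)
    print(n,len(b),"ball rel (tray axes) ",s.x.round(4),"px",proj(d,np.r_[t+ux*s.x[0]+uy*s.x[1],s.x[2]]).round(1))
E
python3 - <<'E'
from fit import *
from cell import *
state()
o=get_obs()
for c in ["top","side"]:
    d=read_camera(c); im=d["img"][:,:,::-1]; np.savez(f"pics/{c}13.npz",**d)
    sub=im[130:220,160:270] if c=="top" else im[80:180,240:340]
    cv2.imwrite(f"pics/{c}13.png",cv2.resize(sub,None,fx=6,fy=6,interpolation=2))
    fit(c+"12",[.5603,.3931,.1591]); fit(c+"13",o["tool_pos"]); fit(c+"11",[.5601,.3926,.3322])
E
```

```text
{'time_s': 34.55, 'tool_pos': [0.5601, 0.393, 0.1116], 'tool_rot': [179.939, -0.0012, -170.8039], 'force': [0.1792, 0.4138, -3.2193], 'wrist_torque': [-0.0021, 0.0812, -0.0353], 'grip_width': 0.014, 'qpos': [-27.387, 26.9233, -13.2545, 84.9711, 6.3353, 68.814, 57.6536]}
top12 27 ball rel (tray axes)  [ 0.0874 -0.0003  0.1524] px [[204.8 165.6]]
top13 29 ball rel (tray axes)  [ 0.0884 -0.0037  0.1067] px [[208.7 167.5]]
top11 34 ball rel (tray axes)  [0.0879 0.     0.3259] px [[191.6 155.8]]
side12 21 ball rel (tray axes)  [ 0.0868 -0.0029  0.1519] px [[285.2 125.4]]
side13 13 ball rel (tray axes)  [ 0.0876 -0.0018  0.1051] px [[285.7 136.2]]
side11 20 ball rel (tray axes)  [ 0.0889 -0.0037  0.3239] px [[283.6  82.1]]
```

View pics/top13.png

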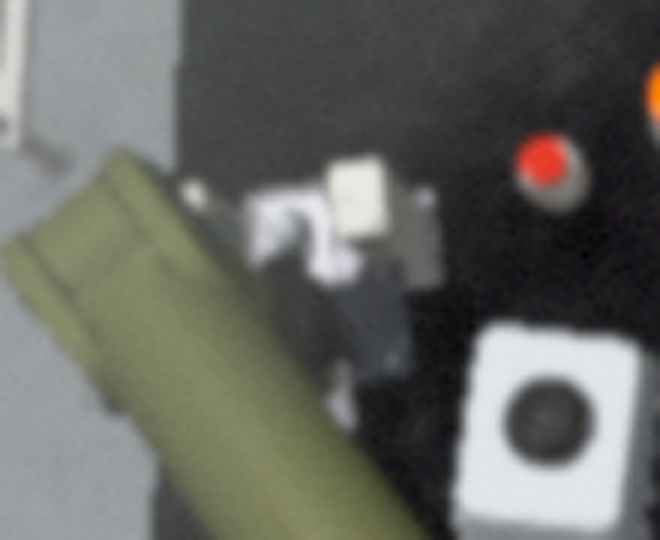

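View pics/side13.png

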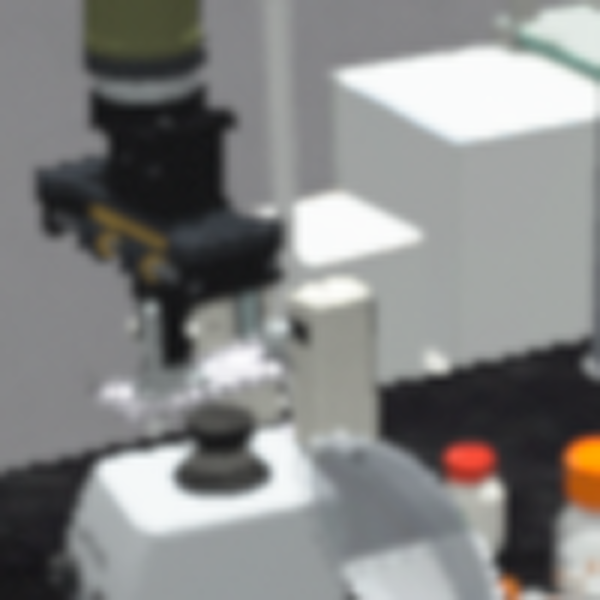

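Run:
```python
from h import *
from scipy.optimize import least_squares
a=np.radians(-42.1); ux=np.array([np.cos(a),np.sin(a)]); uy=np.array([-ux[1],ux[0]])
for n in ["w7","top0","side0","side7","s7","side8"]:
    try: d=dict(np.load(f"pics/{n}.npz"))
    except Exception: continue
    w=np.nan_to_num(cloud(d)); 
    if "top" in n: w[...,:2]+=[.0022,-.002]
    dz=.0725 if n=="side8" else 0
    r=w[...,:2]-[.558,-.364]; q=np.stack([r@ux,r@uy,w[...,2]],-1); c0=np.array([.09,0,.0515+dz])
    m=(np.linalg.norm(q-c0,axis=-1)<.02)&(q[...,2]>c0[2]+.001); b=q[m]
    s=least_squares(lambda c:np.linalg.norm(b-c,axis=1)-.0125,c0,loss='soft_l1',f_scale=.001)
    h=(abs(q[...,0])<.03)&(abs(q[...,1])<.02)&(q[...,2]>.085)&(q[...,2]<.11)
    hr=q[h]; print(n,len(b),s.x.round(4),"handle top x range",(hr[:,0].min(),hr[:,0].max()) if len(hr) and dz==0 else "")
```

```text
w7 168 [ 0.0924 -0.0023  0.0502] handle top x range (np.float64(-0.015120763205687468), np.float64(0.016553706005887237))
top0 26 [ 0.0912 -0.0024  0.0513] handle top x range (np.float64(-0.015737349321668866), np.float64(0.014808486087163076))
side0 60 [ 0.0943 -0.0014  0.0517] handle top x range (np.float64(-0.014290746939283215), np.float64(0.019272393828509364))
s7 63 [ 0.0939 -0.0019  0.0512] handle top x range (np.float64(-0.014292386689749989), np.float64(0.019344787716543577))
side8 69 [ 0.0943 -0.002   0.1243] handle top x range
```

The ball has settled at the rear of its play, about 88 mm ahead of the TCP, and the beam is at 90.5 mm. I shift forward 2 mm, slowly.

Call:
arm_command --targets '[[[-0.0001,0,0,0,0,0,1],[-0.0003,0,0,0,0,0,1],[-0.0006,0,0,0,0,0,1],[-0.001,0,0,0,0,0,1],[-0.0014,0,0,0,0,0,1],[-0.0017,0,0,0,0,0,1],[-0.0019,0,0,0,0,0,1],[-0.002,0,0,0,0,0,1],[-0.002,0,0,0,0,0,1],[-0.002,0,0,0,0,0,1]]]'

```text
time_s: 35.65
tool_pos: [0.5619, 0.3932, 0.1112]
tool_rot: [180.0, -0.0, -170.8]
force: [0.1, -0.2, -3.3]
grip_width: 0.0136
```

Call:
arm_command --targets '[[[0,0,0,0,0,0,1],[0,0,0,0,0,0,1],[0,0,0,0,0,0,1],[0,0,0,0,0,0,1],[0,0,0,0,0,0,1]]]'

```text
time_s: 36.15
tool_pos: [0.5619, 0.3932, 0.1112]
tool_rot: [180.0, -0.0, -170.8]
force: [-0.0, 0.6, -3.5]
grip_width: 0.0137
```

Run:
```python
from fit import *
from cell import *
state()
o=get_obs(); B=np.array([.6495,.4073]); a=np.radians(9.2); ux=np.array([np.cos(a),np.sin(a)]); uy=np.array([-ux[1],ux[0]])
print("beam rel",(B-o["tool_pos"][:2])@ux,(B-o["tool_pos"][:2])@uy)
for k in range(3):
  for c in ["top","side"]:
    d=read_camera(c); np.savez(f"pics/{c}14{k}.npz",**d); fit(f"{c}14{k}",o["tool_pos"])
state()
d=dict(np.load("pics/top140.npz")); cv2.imwrite("pics/t14.png",cv2.resize(d["img"][140:200,180:250,::-1],None,fx=10,fy=10,interpolation=2)[:600])
```

```text
{'time_s': 36.15, 'tool_pos': [0.5619, 0.3932, 0.1112], 'tool_rot': [179.9551, -0.0369, -170.8074], 'force': [-0.0122, 0.6109, -3.4921], 'wrist_torque': [0.0383, 0.1168, 0.0251], 'grip_width': 0.0137, 'qpos': [-27.365, 27.1469, -13.2162, 84.6972, 6.3582, 68.9039, 57.7263]}
beam rel 0.08872923897598496 -6.211321164778939e-05
top140 23 ball rel (tray axes)  [ 0.087  -0.0008  0.1024] px [[208.3 167.7]]
side140 12 ball rel (tray axes)  [ 0.0875 -0.0045  0.1023] px [[286.5 136.9]]
top141 25 ball rel (tray axes)  [0.0871 0.0005 0.1047] px [[207.8 167.6]]
side141 12 ball rel (tray axes)  [ 0.0893 -0.0037  0.1031] px [[286.7 136.6]]
top142 25 ball rel (tray axes)  [ 0.0872 -0.0007  0.1052] px [[208.1 167.5]]
side142 12 ball rel (tray axes)  [ 0.09   -0.0047  0.1039] px [[286.9 136.4]]
{'time_s': 36.45, 'tool_pos': [0.5619, 0.3932, 0.1112], 'tool_rot': [179.955, -0.0376, -170.8076], 'force': [0.5327, -0.8307, -3.3084], 'wrist_torque': [0.042, 0.06, 0.0168], 'grip_width': 0.0135, 'qpos': [-27.3654, 27.1487, -13.215, 84.6948, 6.3574, 68.9051, 57.7273]}
```

View pics/t14.png

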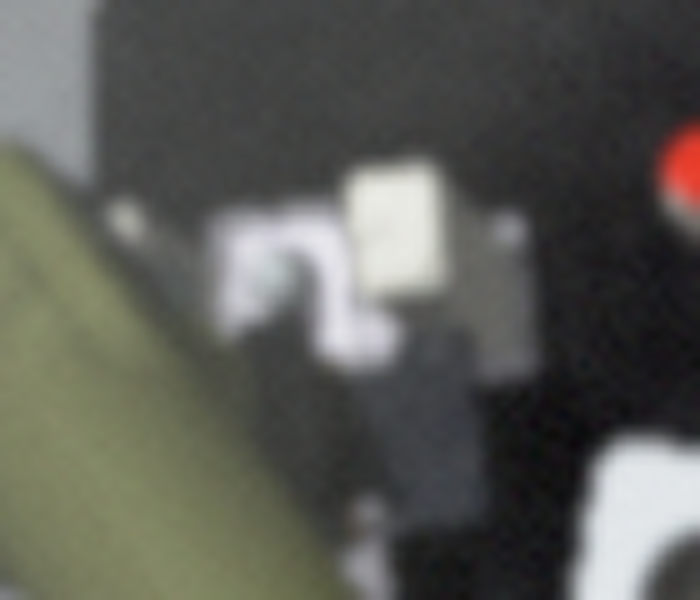

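Call:
arm_command --targets '[[[0,0,-0.0003,0,0,0,1],[0,0,-0.0006,0,0,0,1],[0,0,-0.0008,0,0,0,1],[0,0,-0.0008,0,0,0,1],[0,0,-0.0008,0,0,0,1],[0,0,-0.0008,0,0,0,1],[0,0,-0.0008,0,0,0,1],[0,0,-0.0008,0,0,0,1]]]'

```text
time_s: 37.25
tool_pos: [0.5619, 0.3931, 0.112]
tool_rot: [180.0, -0.0, -170.8]
force: [0.1, -0.5, -3.8]
grip_width: 0.0135
```

Run:
```python
from fit import *
from cell import *
state(); o=get_obs()
for c in ["top","side"]:
    d=read_camera(c); np.savez(f"pics/{c}15.npz",**d); cv2.imwrite(f"pics/{c}15.png",d["img"][:,:,::-1]); fit(f"{c}15",o["tool_pos"])
```

```text
{'time_s': 37.25, 'tool_pos': [0.5619, 0.3931, 0.112], 'tool_rot': [179.9597, -0.0384, -170.8027], 'force': [0.0701, -0.5134, -3.8159], 'wrist_torque': [0.0144, 0.1551, 0.0187], 'grip_width': 0.0135, 'qpos': [-27.3633, 27.1119, -13.22, 84.655, 6.3523, 68.984, 57.7358]}
top15 30 ball rel (tray axes)  [0.0875 0.0003 0.104 ] px [[207.9 167.5]]
side15 13 ball rel (tray axes)  [ 0.087  -0.0046  0.103 ] px [[286.3 136.8]]
```

View pics/side15.png

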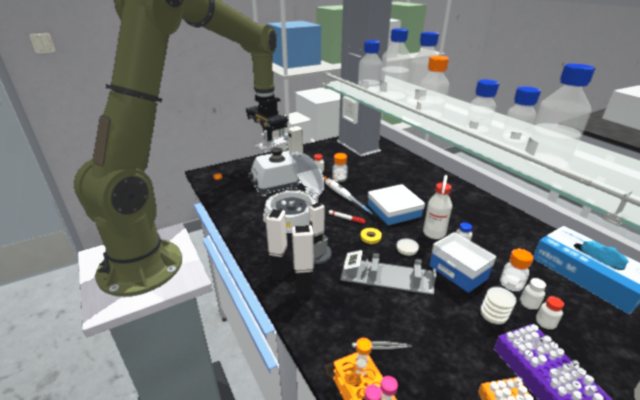

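The side view shows the tray held in the gauge gap at about (282,138). The reader is in its stand at (315,220), and the bystanders look unmoved. I hand the job in.

```bash
python3 -c "
from cell import *
print(sign_off())"
```

```text
the job is handed in; nothing more can be done
None
```

I finished the job and handed it in at about 37 s of the 72 s allowed; sign-off gives no verdict, so the result rests on my own checks.

- **Reader:** I used the one in the stand, about 155 mm tall; the two loose look-alikes measured about 200 mm. I held it about 60 mm from the label middle for about 1.8 s. It was about 1 mm off centre (3 mm before a small correction at the start) and 0.2° off square. I put it back and let go, and its top read 0.166 m, the same as before.
- **Tray:** I lifted it straight up at 58 N grip and carried it with slow, smooth moves. After the lift it measured level within 0.1° nose to tail and 0.6° side to side. The last pictures show the ball still in its pocket, and neither the arm nor the tray came near it.
- **Final pose:** The tray is still in the air with the tool level within 0.05°. Camera fits put the ball 87.0–87.5 mm ahead of the tool tip, and the beam is at 88.7 mm, so the ball is 1–2 mm off along the tray. Its height came out at 103–104 mm by camera and 105 mm from the tool height, against a beam height of 105 mm.
- **Disagreements:**
  - The two cameras disagreed on the ball's sideways position: the top camera showed it centred, the side camera showed it 4–5 mm off. I trusted the top camera, because the side camera had shown similar errors elsewhere.
  - The ball rolled about 5 mm towards the handle in its pocket on the way, so I moved the tray forward 2 mm to make up for it.
- **Surroundings:** The other things on the bench looked unmoved in the last side picture, and the measured forces show no sign of touching the gauge.

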